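# Turn the phone over onto the desk charger

## Task

The work phone is lying on its screen and has to go on charge: turn it over and lay it flat on the round desk charger, screen up and centred. The highlighter left lying on the charger goes upright into the empty well of the desk organiser. Handle the phone gently, never letting it drop or topple over, leave the organiser standing, and do not disturb the mug, the succulent or the mouse.

Things in the scene. Friction and masses are not known exactly. Their poses are not given: they have to be found in the camera images.
- phone: Grey rugged work phone, a block 140 (x) x 66 (y) x 20 (z) mm, flat ends and sides, about 0.26 kg. Origin at the block's centre; z points out of its BACK (camera plate, ribs), the dark glass screen is the -z face. At the start it lies on its screen, z up; it must end with z down. Set square on a short end it stands by itself (tips at 8 degrees).
- screen (a point): Centre of the phone's glass screen, 10 mm from the phone's centre on the -z side; axes as the phone's.
- charger: Wireless charger fixed in the desk's cable grommet: a round grey puck of 56 mm diameter whose flat top is 12 mm above the desk, on an aluminium collar of 84 mm diameter and 3 mm height. Origin on its axis at desk level. No magnets.
- charger_top (a point): Centre of the charger's flat top, 12 mm above the desk.
- highlighter: Flat-barrelled highlighter, white barrel, grey cap: a straight bar 140 (x, cap at +x) x 22 (y) x 16 (z) mm, about 0.03 kg. Origin at its centre. At the start it lies flat on the charger, z up. Either end may go down in the well.
- organiser: Loose dark steel desk organiser, 140 (x) x 70 (y) mm, walls 4 mm thick and 85 mm high, about 0.7 kg, divided across its middle. Origin at the centre of its underside. The -x half is the empty well; the +x half holds a paper note block 64 mm high and, along the far +x wall (x = 52 to 62 mm), two pencils and a steel rule up to 155 mm high.
- pen_well (a point): Centre of the mouth of the organiser's empty well, at rim height, 85 mm above the desk and 34 mm from the organiser's origin on its -x side. The well is 64 (x) x 62 (y) mm inside, its floor 4 mm above the desk.
- mug: Bystander: blue ceramic mug, 82 mm diameter, 92 mm high, handle at +y. Origin at the centre of its underside.
- succulent: Bystander: succulent in a white pot, 72 mm diameter, about 115 mm high. Origin at the centre of its underside.
- mouse: Bystander: pale grey computer mouse, 108 x 60 x 33 mm, on a thin dark green mouse mat. Origin at the centre of its underside.
Not all that is in view belongs to the job. Several things look just like the organiser: the one meant starts farthest from the robot's base.

How it is judged:
By the outcome, as a careful person would: the job done as asked, in the order asked, and still so for the second after the job is handed in, with the robot touching nothing.
It also fails if it takes over 72 s, if anything falls off the work surface, if the arm or the gripper's body presses on something with over 40 N, if the wrist force passes 120 N, or if a joint passes its speed limit or range.

## Robot

A 6-joint arm with a two-finger parallel gripper is mounted at the origin on the work surface. World frame = base frame: x ahead of the robot, y to its left, z up, the work surface at z = 0. Lengths are in mm, angles in rad, forces in N, time in s.
With the tool pointing down it reaches from about 325 to 775 mm from the base axis. Payload 5.5 kg.
Tool frame: the origin (TCP) lies between the finger pads; the fingertips stand 25 mm ahead of it and the grasp point (between the pads) lies 6 mm ahead of it; z points along the fingers, y is the line along which they close (so a half turn about z gives the same grasp; the last joint's range is limited). The gripper opens to 88 mm and grips with 3 to 60 N. Pads are 20 mm wide; open, the fingers measure 115 mm over their backs; the gripper's body (75 mm by 178 mm) begins 61 mm behind the grasp point.
Start: joints at [-1.363, 0.091, 1.231, -0, 1.82, -0.057], TCP at [157.029, -579.102, 247.631] pointing down, gripper open.
Joint ranges: [-2.87, 2.87], [-0.86, 2.18], [0.17, 2.46], [-1.51, 4.65], [0.06, 2.69], [-2.65, 2.65]. Speed limits (rad/s): [2.57, 2.57, 3.01, 3.14, 3.14, 3.14].

## Interface

Orientations are given as a unit quaternion [w, x, y, z].
In Python, from rig import ctrl, viewer, order gives the robot as it stands. The module is installed in compiled form; this text tells all that it offers.
- The arm moves only by the tool jog_arm, never from a script. Its argument "commands" is a list of rows, each a list of 3 entries, a list of its own where there are three numbers: the closure, from -1 (fully open) to 1 (shut), then the shift along the world's x, y, z in m, then the turn, a rotation vector about the world's x, y, z in degrees. In form: [[jaw, [x, y, z], [rx, ry, rz]], ...]. A call has exactly 8 rows; each row is the pose to reach, as a shift and turn from the pose commanded when the call began; what a row does not reach only later rows make up. A row lasts 1/12 s, in which the tool goes at most 41.7 mm and 7.16 degrees, less where a joint would pass 70% of its speed; a pose out of reach is approached as far as the arm can. A call with a gripper value outside its range is refused whole. The fingers move at their own pace and stop on an object; "force" is the grip in N (left out, the last holds). Time passes only in rows, so rows that repeat a pose let the fingers close, or fill a call up. It gives the time, the measured TCP pose, the force, the opening and the grip force at its end, in the units of the state.
- ctrl.get_state(): the state, without advancing time (a new reading comes with each control period).
- viewer.read_camera(name): name is "scene" or "top" or "wrist"; returns a dict with "image" (384x512x3 uint8, red, green, blue), "fx", "fy", "cx", "cy" (pixels), "camera_from_world" (4x4, takes a point from world to camera coordinates). Camera axes: x right, y up, looking along -z (the intrinsics and any distortion apply to the point x, -y, -z); pixel columns grow to the right and rows downward; lengths in mm; the calibration is good to about 2 mm. The wrist camera is an equidistant fisheye: a pixel r from the principal point sees the ray r / f radians off the axis. A picture is of the moment at which its call begins. There is no depth.
- order.finish_job(): hands the job in; it is judged then, once.
The state is a dict: "t": time; "joint_pos": joint angles; "joint_velocities": joint speeds; "tau": joint torques, N m; "eef_pos": TCP position; "ee_rot": TCP orientation; "force": force on the tool from outside, world axes, zero at the start; "moment": the same for the moment, N m; "finger_gap": finger opening in mm; "finger_force": force on a finger pad.
Only numpy, scipy, OpenCV 4.12 (cv2) and the standard library are available. Lean on these libraries where they do the work, as an engineer would, in place of code of your own. Each camera call takes 0.05 s, during which the arm holds its last target. There are 200 camera calls.

## Working session

There is one attempt and no reset: what is moved stays moved. The work goes in short steps, Python scripts to look and compute and a tool call to move; the robot and the scene stay as the last step left them, time stands still between calls to the robot, and variables do not carry over. Pictures are saved under pics/ and viewed, at most 10 in all, crops included, and the job is handed in when it is done.

Besides the shell and the picture viewer there is one more tool, called after ">>>" as a command line: name --argument value ..., lists and objects as JSON in quotes. jog_arm: Moves the arm, as the interface text tells. Its arguments: {"type":"object","properties":{"commands":{"type":"array","items":{"type":"array"}},"force":{"type":"number"}},"required":["commands"]}

```bash
mkdir -p pics
python3 - <<'E'
from rig import ctrl, viewer, order
import cv2,json,numpy as np
for n in ("scene","top"):
    c=viewer.read_camera(n); cv2.imwrite(f"pics/{n}0.png",cv2.resize(c["image"][:,:,::-1],(800,600),interpolation=cv2.INTER_CUBIC))
    print(n,c["fx"],c["fy"],c["cx"],c["cy"]); print(np.round(c["camera_from_world"],4).tolist(), [k for k in c])
print(ctrl.get_state())
E
```

```text
scene 470.57997620214394 470.57997620214394 250.87311323208672 192.25565139167827
[[-0.124, 0.9921, -0.0172, 71.5191], [-0.8047, -0.0904, 0.5868, 352.0594], [0.5806, 0.0866, 0.8096, -1710.554], [0.0, 0.0, 0.0, 1.0]] ['image', 'fx', 'fy', 'cx', 'cy', 'camera_from_world']
top 439.4338061123031 439.4338061123031 260.48684195799694 195.30131809045707
[[0.0152, -0.9999, 0.0001, 9.4947], [0.9975, 0.0152, 0.0692, -520.5915], [-0.0692, -0.001, 0.9976, -1062.1069], [0.0, 0.0, 0.0, 1.0]] ['image', 'fx', 'fy', 'cx', 'cy', 'camera_from_world']
{'t': 0.1, 'joint_pos': array([-1.36270279e+00,  9.17666492e-02,  1.23174324e+00, -5.67357958e-06,
        1.81977900e+00, -5.66931981e-02]), 'joint_velocities': array([ 0.00146491, -0.00227895, -0.00252858, -0.00098957, -0.00038945,
        0.00035266]), 'tau': array([ 2.46807169e-03, -4.47857237e+01, -4.07570601e+01,  7.00362632e-02,
        2.84060289e-02, -1.18491707e-04]), 'eef_pos': array([ 156.97861202, -578.88071006,  246.64258707]), 'ee_rot': array([-8.45480511e-04,  9.91248527e-01,  1.32006203e-01, -6.68833587e-05]), 'force': array([ 0.36640992,  0.36153077, -0.18348625]), 'moment': array([-0.03716801, -0.00362718, -0.0129213 ]), 'finger_force': 0.0, 'finger_gap': 87.76745707997374}
```

View pics/top0.png

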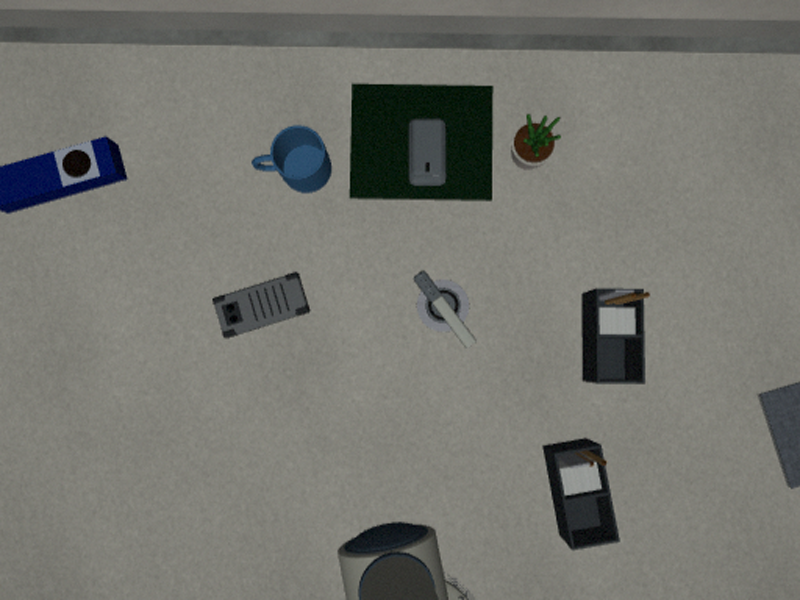

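View pics/scene0.png

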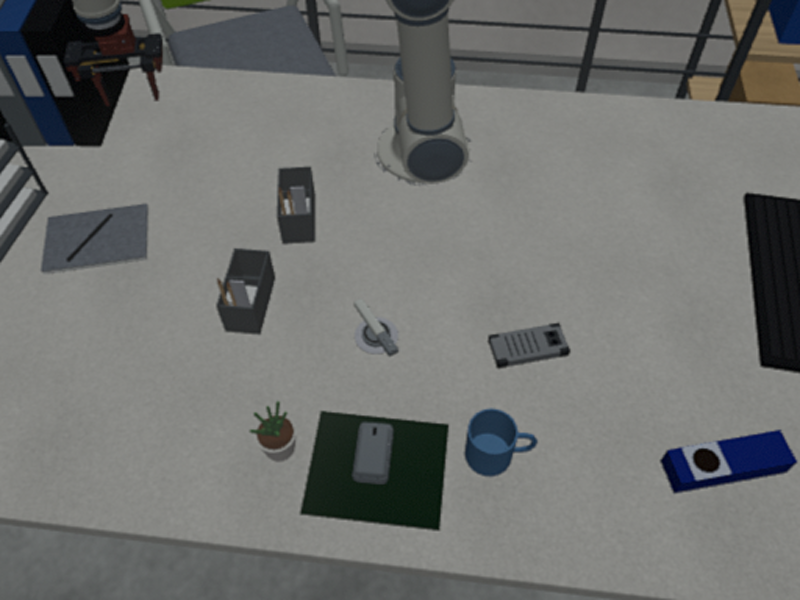

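The top view shows the phone at about (262,305), the highlighter from its cap at (422,275) to (471,344) across the charger at (443,305), and the target organiser at (614,336) with its well on the near side. A second, nearer organiser is at (583,495), and the mug, mouse and succulent are along the top.

```bash
cat > h.py <<'E'
from rig import ctrl, viewer, order
import numpy as np, cv2
from scipy.spatial.transform import Rotation as R
def proj(c,P):
    P=np.atleast_2d(P); M=c["camera_from_world"]; q=P@M[:3,:3].T+M[:3,3]
    return np.c_[c["cx"]+c["fx"]*q[:,0]/-q[:,2], c["cy"]+c["fy"]*q[:,1]/q[:,2]]
def unproj(c,u,v,z):
    M=c["camera_from_world"]; d=np.array([(u-c["cx"])/c["fx"],-(v-c["cy"])/c["fy"],-1.])
    o=-M[:3,:3].T@M[:3,3]; w=M[:3,:3].T@d; return o+w*(z-o[2])/w[2]
def rect(x,y,yaw,L,W,z):
    a=np.deg2rad(yaw); c,s=np.cos(a),np.sin(a)
    p=np.array([[1,1],[1,-1],[-1,-1],[-1,1]])*[L/2,W/2]
    return np.c_[p@np.array([[c,s],[-s,c]])+[x,y],np.full(4,z)]
def circ(x,y,r,z):
    t=np.linspace(0,2*np.pi,40); return np.c_[x+r*np.cos(t),y+r*np.sin(t),0*t+z]
def crop(c,box,polys,s=4):
    x0,y0,x1,y1=box
    im=cv2.resize(np.ascontiguousarray(c["image"][y0:y1,x0:x1,::-1]),None,fx=s,fy=s,interpolation=cv2.INTER_CUBIC)
    im=cv2.convertScaleAbs(im,alpha=1.6)
    for P,col in polys:
        q=((proj(c,P)-[x0,y0]+.5)*s*8).astype(np.int32); cv2.polylines(im,[q],True,col,1,cv2.LINE_AA,3)
    return im
E
python3 - <<'E'
from h import *
t=viewer.read_camera("top"); s=viewer.read_camera("scene")
def U(x,y,z): return unproj(t,x*.64-.18,y*.64-.18,z)
ph=np.mean([U(*p,20) for p in [(213,298),(298,273),(310,311),(225,337)]],0)
d=U(298,273,20)-U(213,298,20); pyaw=np.degrees(np.arctan2(d[1],d[0]))
cap,end=U(421,275,28),U(471,343,28); hl=(cap+end)/2; hy=np.degrees(np.arctan2(*(cap-end)[1::-1]))
ch=U(443,305,6)
o=[U(*p,85) for p in [(598,290),(645,291),(644,383),(598,382)]]; og=np.mean(o,0); d=o[1]-o[2]; oy=np.degrees(np.arctan2(d[1],d[0]))
print(ph,pyaw,hl,hy,np.linalg.norm(cap-end),ch,og,oy,np.linalg.norm(d))
G,Rd=(0,255,0),(0,0,255)
P=[(rect(ph[0],ph[1],pyaw,140,66,20),G),(rect(ph[0],ph[1],pyaw,140,66,0),Rd)]
H=[(rect(hl[0],hl[1],hy,140,22,28),G),(circ(ch[0],ch[1],28,12),Rd),(circ(ch[0],ch[1],42,3),Rd)]
O=[(rect(og[0],og[1],oy,140,70,85),G),(rect(og[0],og[1],oy,140,70,0),Rd)]
def row(c,bs):
    ims=[crop(c,b,p) for b,p in zip(bs,(P,H,O))]; h=max(i.shape[0] for i in ims)
    return np.hstack([cv2.copyMakeBorder(i,0,h-i.shape[0],0,4,0) for i in ims])
a=row(t,[(130,165,205,222),(260,168,310,228),(366,180,418,250)]); b=row(s,[(305,200,370,240),(222,188,262,232),(135,155,180,217)])
w=max(a.shape[1],b.shape[1]); im=np.vstack([cv2.copyMakeBorder(i,0,4,0,w-i.shape[1],0) for i in (a,b)])
print(im.shape); cv2.imwrite("pics/fit1.png",im)
E
```

```text
[517.94261269 246.26570242  20.        ] -72.60026694376491 [515.23210538 -42.85646613  28.        ] 36.996177451790984 131.43287954920083 [522.78467568 -39.37129308   6.        ] [ 475.05186781 -298.00676202   85.        ] -1.1212343933921716 135.28282898340512
(536, 720, 3)
```

View pics/fit1.png

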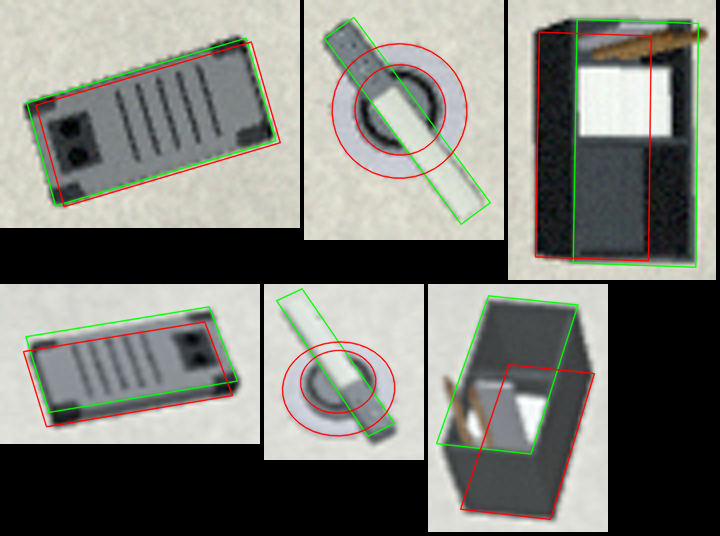

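The overlay fits to within about 2 px: phone centre at crop (150,120), charger at (400,110). The highlighter and organiser are slightly off, so I'll refine with a silhouette-edge fit per camera.

```bash
cat >> h.py <<'E'
def hull(c,P,n=200):
    q=cv2.convexHull(proj(c,P).astype(np.float32))[:,0]; q=np.vstack([q,q[:1]])
    L=np.r_[0,np.cumsum(np.linalg.norm(np.diff(q,axis=0),axis=1))]; s=np.linspace(0,L[-1],n)
    return np.c_[np.interp(s,L,q[:,0]),np.interp(s,L,q[:,1])].astype(np.float32)
def grad(c,sig):
    im=cv2.GaussianBlur(c["image"].astype(np.float32),(0,0),sig)
    g=np.sqrt(sum(cv2.Sobel(im,cv2.CV_32F,i,1-i)**2 for i in (0,1)).sum(2)); return g/np.percentile(g,99)
def fit(cs,f,p0):
    from scipy.optimize import minimize
    p=np.array(p0,float)
    for sig in (1.5,.8):
        gs=[grad(c,sig) for c in cs]
        def cost(p): return -sum(np.minimum(cv2.remap(g,*[m[:,None] for m in hull(c,f(p)).T],cv2.INTER_LINEAR),1.5).mean() for c,g in zip(cs,gs))
        r=minimize(cost,p,method="Nelder-Mead",options=dict(initial_simplex=np.vstack([p,p+np.diag([4]*len(p))]))); p=r.x
    return np.round(p,1),round(r.fun,2)
E
python3 - <<'E'
from h import *
t=viewer.read_camera("top"); s=viewer.read_camera("scene")
box=lambda L,W,z0,z1:(lambda p:np.vstack([rect(*p,L,W,z) for z in (z0,z1)]))
for n,f,p0 in [("phone",box(140,66,0,20),(518,246,-73)),("hl",box(140,22,12,28),(515,-43,37)),("org",box(140,70,0,85),(475,-298,-1)),("chg",lambda p:circ(*p,42,3),(523,-39)),
  ("collar0",lambda p:circ(*p,28,12),(523,-39))]:
    for cs in ([t],[s],[t,s]): print(n,*fit(cs,f,p0))
E
```

```text
phone [518.6 248.8 -71.5] -0.76
phone [518.9 249.4 -71.5] -0.73
phone [518.8 249.  -71.5] -1.48
hl [516.2 -40.8  38.1] -0.43
hl [516.  -41.9  37.8] -0.34
hl [516.2 -41.1  38. ] -0.76
org [ 4.765e+02 -2.961e+02 -1.000e-01] -1.09
org [ 477.5 -295.7    0.7] -0.94
org [ 4.766e+02 -2.961e+02  1.000e-01] -2.01
chg [523.8 -38.4] -0.14
chg [537.4 -31.3] -0.27
chg [540.9 -30.5] -0.48
collar0 [523.  -37.6] -0.58
collar0 [528.8 -36.6] -0.53
collar0 [525.7 -37.1] -1.03
```

Both cameras agree within about 1 mm: phone (518.8, 249, yaw −71.5°), highlighter (516.2, −41.1, yaw 38°), organiser (476.6, −296, yaw 0°). I'll move above the highlighter and collect joint and pose data on the way.

>>> jog_arm --commands '[[-1, [0.02, 0.03, 0], [0, 0, 3]], [-1, [0.04, 0.06, 0], [0, 0, 6]], [-1, [0.06, 0.09, 0], [0, 0, 9]], [-1, [0.08, 0.12, 0], [0, 0, 12]], [-1, [0.1, 0.15, 0], [0, 0, 15]], [-1, [0.12, 0.18, 0], [0, 0, 18]], [-1, [0.14, 0.21, 0], [0, 0, 21]], [-1, [0.16, 0.24, 0], [0, 0, 23]]]'

```text
t: 0.97
eef_pos: [317.6, -337.5, 247.8]
ee_rot: [0.0, 0.945, 0.328, 0.0]
force: [1.0, -0.2, 0.1]
finger_gap: 88.2
finger_force: 0.0
```

```bash
cat > log.py <<'E'
from rig import ctrl; import json
s=ctrl.get_state(); open("log.jsonl","a").write(json.dumps([list(s[k]) for k in("joint_pos","eef_pos","ee_rot")])+"\n")
print(round(s["t"],2),[round(float(x),3) for x in s["joint_pos"]],[round(float(x),1) for x in s["eef_pos"]],[round(float(x),3) for x in s["ee_rot"]],s["finger_gap"],s["finger_force"])
E
echo '[[-1.36270279,0.0917666492,1.23174324,0,1.819779,-0.0566931981],[156.979,-578.881,246.643],[-8.45480511e-04,0.991248527,0.132006203,-6.68833587e-05]]' > log.jsonl; python3 log.py
```

```text
0.97 [-0.889, -0.277, 1.576, 0.0, 1.842, 0.013] [317.6, -337.5, 247.8] [0.0, 0.945, 0.328, 0.0] 88.15893031356708 0.0
```

>>> jog_arm --commands '[[-1, [0.03, 0.05, 0], [0, 0, 0]], [-1, [0.06, 0.09, 0], [0, 0, 0]], [-1, [0.09, 0.13, 0], [0, 0, 0]], [-1, [0.12, 0.17, 0], [0, 0, 0]], [-1, [0.14, 0.21, 0], [0, 0, 0]], [-1, [0.16, 0.24, 0], [0, 0, 0]], [-1, [0.18, 0.27, 0], [0, 0, 0]], [-1, [0.2, 0.3, 0], [0, 0, 0]]]'

```text
t: 1.63
eef_pos: [502.6, -59.9, 247.9]
ee_rot: [0.0, 0.945, 0.327, 0.0]
force: [0.5, -0.4, 0.0]
finger_gap: 87.9
finger_force: 0.0
```

```bash
python3 log.py
```

```text
1.63 [-0.186, -0.162, 1.477, -0.0, 1.825, 0.719] [502.6, -59.9, 247.9] [0.0, 0.945, 0.327, 0.0] 87.87213926868006 0.0
```

>>> jog_arm --commands '[[-1, [0, 0, 0], [0, -6, 0]], [-1, [0, 0, 0], [0, -12, 0]], [-1, [0, 0, 0], [0, -18, 0]], [-1, [0, 0, 0], [0, -24, 0]], [-1, [0, 0, 0], [6, -24, 0]], [-1, [0, 0, 0], [12, -24, 0]], [-1, [0, 0, 0], [18, -24, 0]], [-1, [0, 0, 0], [18, -24, 0]]]'

```text
t: 2.3
eef_pos: [501.4, -64.0, 246.3]
ee_rot: [-0.081, 0.913, 0.314, 0.246]
force: [0.6, -0.3, -0.5]
finger_gap: 88.2
finger_force: 0.0
```

```bash
python3 log.py
```

```text
2.3 [-0.495, -0.449, 1.788, 0.474, 1.568, 0.469] [501.4, -64.0, 246.3] [-0.081, 0.913, 0.314, 0.246] 88.1772463699338 0.0
```

```bash
cat > kin.py <<'E'
import numpy as np, json
from scipy.spatial.transform import Rotation as R
from scipy.optimize import least_squares
D=[json.loads(l) for l in open("log.jsonl")]
LO=np.array([-2.87,-.86,.17,-1.51,.06,-2.65]); HI=np.array([2.87,2.18,2.46,4.65,2.69,2.65])
def rot(q): return R.from_euler("ZYYZYZ"[:2],q[:2])*R.from_euler("Y",q[2])*R.from_euler("ZYZ",q[3:])
def fk(q,g):  # g: a1,h,L2,ax,L3,L6
    A=R.from_euler("ZY",q[:2]); B=A*R.from_euler("Y",q[2]); C=B*R.from_euler("ZYZ",q[3:])
    return R.from_euler("Z",q[0]).apply([g[0],0,g[1]])+A.apply([0,0,g[2]])+B.apply([g[3],0,g[4]])+C.apply([0,0,g[5]]),C
def calib():
    f=lambda g:np.concatenate([fk(d[0],g)[0]-d[1] for d in D]+[1e-3*(g-[0,300,350,0,350,200])])
    return least_squares(f,[0,300,350,0,350,200]).x
G=calib()
def ik(p,Rt,q0):
    f=lambda q:np.r_[(fk(q,G)[0]-p)/100,(fk(q,G)[1].inv()*Rt).as_rotvec()]
    r=least_squares(f,np.clip(q0,LO+1e-3,HI-1e-3),bounds=(LO,HI)); return r.x,np.linalg.norm(r.fun)
if __name__=="__main__":
    print(G.round(1))
    for d in D:
        p,C=fk(d[0],G); w,x,y,z=d[2]; T=R.from_quat([x,y,z,w])
        print((p-d[1]).round(1),C.as_matrix().round(2).tolist(),T.as_matrix().round(2).tolist())
E
python3 kin.py
```

```text
[-202.4  510.7  395.1  442.3  679.3  397.5]
[-33.   -8.2  -2.6] [[-0.26, 0.97, -0.0], [0.97, 0.26, 0.0], [0.0, 0.0, -1.0]] [[0.97, 0.26, -0.0], [0.26, -0.97, 0.0], [0.0, -0.0, -1.0]]
[-26.  -21.9   1.7] [[-0.62, 0.78, 0.0], [0.78, 0.62, -0.0], [-0.0, 0.0, -1.0]] [[0.78, 0.62, 0.0], [0.62, -0.78, -0.0], [0.0, 0.0, -1.0]]
[ -8.1 -33.1  -1.2] [[-0.62, 0.79, 0.0], [0.79, 0.62, -0.0], [-0.0, 0.0, -1.0]] [[0.79, 0.62, 0.0], [0.62, -0.79, -0.0], [0.0, 0.0, -1.0]]
[-0.3 -0.6  2.1] [[-0.61, 0.68, 0.4], [0.79, 0.53, 0.3], [-0.01, 0.5, -0.87]] [[0.68, 0.61, 0.4], [0.53, -0.79, 0.3], [0.5, 0.01, -0.87]]
```

```bash
sed -i 's/# g: a1.*/# g: a1,h,L2,ax,L3,L6,dy/; s/\[g\[3\],0,g\[4\]\]/[g[3],g[6],g[4]]/; s/200\]/200,0]/g; s/\*R.from_euler("ZYZ",q\[3:\])$/*R.from_euler("ZYZ",q[3:])*R.from_euler("Z",np.pi\/2)/' kin.py
sed -i 's/C=B\*R.from_euler("ZYZ",q\[3:\])/C=B*R.from_euler("ZYZ",q[3:])*R.from_euler("Z",np.pi\/2)/' kin.py; python3 kin.py
```

```text
[3.000e-01 1.573e+02 3.726e+02 9.690e+01 5.582e+02 3.243e+02 3.400e+01]
[0. 0. 0.] [[0.26, -0.97, -0.0], [-0.97, -0.26, 0.0], [-0.0, -0.0, -1.0]] [[0.97, 0.26, -0.0], [0.26, -0.97, 0.0], [0.0, -0.0, -1.0]]
[ 0. -0. -0.] [[0.62, -0.78, 0.0], [-0.78, -0.62, -0.0], [0.0, -0.0, -1.0]] [[0.78, 0.62, 0.0], [0.62, -0.78, -0.0], [0.0, 0.0, -1.0]]
[ 0. -0. -0.] [[0.62, -0.79, 0.0], [-0.79, -0.62, -0.0], [0.0, -0.0, -1.0]] [[0.79, 0.62, 0.0], [0.62, -0.79, -0.0], [0.0, 0.0, -1.0]]
[-0.  0.  0.] [[0.61, -0.68, 0.4], [-0.79, -0.53, 0.3], [0.01, -0.5, -0.87]] [[0.68, 0.61, 0.4], [0.53, -0.79, 0.3], [0.5, 0.01, -0.87]]
```

>>> jog_arm --commands '[[-1, [0, 0, 0], [-2, 6, 0]], [-1, [0, 0, 0], [-4, 12, 0]], [-1, [0, 0, 0], [-6, 18, 0]], [-1, [0, 0, 0], [-8, 24, 0]], [-1, [0, 0, 0], [-10, 30, 0]], [-1, [0, 0, 0], [-12, 36, 0]], [-1, [0, 0, 0], [-14, 42, 0]], [-1, [0, 0, 0], [-16, 48, 0]]]'

```text
t: 2.97
eef_pos: [502.7, -61.5, 248.7]
ee_rot: [-0.073, 0.936, 0.286, -0.192]
force: [0.4, -1.4, 0.2]
finger_gap: 87.3
finger_force: 0.0
```

```bash
python3 log.py
```

```text
2.97 [-0.164, 0.187, 1.172, -0.047, 2.194, 0.793] [502.7, -61.5, 248.7] [-0.073, 0.936, 0.286, -0.192] 87.30856283277232 0.0
```

>>> jog_arm --commands '[[-1, [0, 0.01, -0.01], [0, 6, 0]], [-1, [0, 0.02, -0.02], [0, 12, 0]], [-1, [0, 0.03, -0.03], [0, 18, 0]], [-1, [0, 0.03, -0.04], [0, 24, 0]], [-1, [0, 0.03, -0.05], [0, 24, 0]], [-1, [0, 0.03, -0.06], [0, 24, 0]], [-1, [0, 0.03, -0.07], [0, 24, 0]], [-1, [0, 0.03, -0.07], [0, 24, 0]]]'

```text
t: 3.63
eef_pos: [501.6, -32.1, 177.3]
ee_rot: [-0.133, 0.877, 0.265, -0.379]
force: [0.5, 0.1, 0.3]
finger_gap: 87.9
finger_force: 0.0
```

```bash
python3 log.py;  sed -i 's/\*R.from_euler("Z",np.pi\/2)\*R.from_euler("Z",np.pi\/2)/*R.from_euler("Z",np.pi\/2)/' kin.py; python3 kin.py
```

```text
3.63 [-0.104, 0.505, 1.047, -0.065, 2.415, 0.851] [501.6, -32.1, 177.3] [-0.133, 0.877, 0.265, -0.379] 87.93464987264821 0.0
[  0.  157.2 372.6  96.9 558.5 324.3  34. ]
[ 0.  0. -0.] [[0.97, 0.26, -0.0], [0.26, -0.97, 0.0], [0.0, -0.0, -1.0]] [[0.97, 0.26, -0.0], [0.26, -0.97, 0.0], [0.0, -0.0, -1.0]]
[ 0. -0. -0.] [[0.78, 0.62, 0.0], [0.62, -0.78, -0.0], [0.0, 0.0, -1.0]] [[0.78, 0.62, 0.0], [0.62, -0.78, -0.0], [0.0, 0.0, -1.0]]
[ 0. -0. -0.] [[0.79, 0.62, 0.0], [0.62, -0.79, -0.0], [0.0, 0.0, -1.0]] [[0.79, 0.62, 0.0], [0.62, -0.79, -0.0], [0.0, 0.0, -1.0]]
[-0. -0. -0.] [[0.68, 0.61, 0.4], [0.53, -0.79, 0.3], [0.5, 0.01, -0.87]] [[0.68, 0.61, 0.4], [0.53, -0.79, 0.3], [0.5, 0.01, -0.87]]
[ 0. -0.  0.] [[0.76, 0.51, -0.4], [0.56, -0.83, 0.03], [-0.32, -0.25, -0.92]] [[0.76, 0.51, -0.4], [0.56, -0.83, 0.03], [-0.32, -0.25, -0.92]]
[-0. -0.  0.] [[0.57, 0.36, -0.74], [0.56, -0.82, 0.03], [-0.59, -0.43, -0.68]] [[0.57, 0.36, -0.74], [0.56, -0.82, 0.03], [-0.59, -0.43, -0.68]]
```

```bash
cat >> kin.py <<'E'
def tool(psi,e,s=1):
    """tool pointing azimuth psi deg, e deg below horizontal, finger line horizontal"""
    p,e=np.deg2rad([psi,e]); z=np.array([np.cos(p)*np.cos(e),np.sin(p)*np.cos(e),-np.sin(e)]); y=s*np.array([-np.sin(p),np.cos(p),0])
    return R.from_matrix(np.c_[np.cross(y,z),y,z])
Q0=[[0,0,1.5,0,1.8,0],[0,.3,1,1.57,1.5,0],[0,.3,1,-1.4,1.5,0],[0,.5,1,3.1,1.5,0],[0,0,1.5,0,1.8,2],[0,0,1.5,0,1.8,-2],[0,.3,1.2,0,.6,0],[0,.3,1.2,0,2.4,0]]
def ikall(p,Rt,extra=[]):
    best=(None,9)
    for q in list(extra)+Q0:
        q=np.array(q,float)
        if q[0]==0: q[0]=np.arctan2(p[1],p[0])
        r=ik(p,Rt,q)
        if r[1]<best[1]: best=r
        if best[1]<1e-4: break
    return best
E
python3 - <<'E'
from kin import *
for name,p in [("well",(442.6,-296,125)),("mid",(480,100,95)),("mid2",(600,100,95))]:
    print(name)
    for e in (0,20,40,55):
        o=[]
        for psi in range(-180,180,30):
            r=[ikall(np.array(p),tool(psi,e,s)) for s in (1,-1)]
            o.append("".join("Y" if x[1]<1e-3 else "." for x in r))
        print(e,dict(zip(range(-180,180,30),o)))
E
```

```text
well
0 {-180: 'YY', -150: 'YY', -120: 'YY', -90: '..', -60: '..', -30: '..', 0: 'YY', 30: 'YY', 60: 'YY', 90: 'YY', 120: '..', 150: '..'}
20 {-180: 'YY', -150: 'YY', -120: 'Y.', -90: 'Y.', -60: '..', -30: '..', 0: '.Y', 30: '.Y', 60: 'YY', 90: 'YY', 120: 'YY', 150: 'YY'}
40 {-180: 'YY', -150: 'YY', -120: 'Y.', -90: 'Y.', -60: 'YY', -30: 'YY', 0: '.Y', 30: '.Y', 60: 'YY', 90: 'YY', 120: 'YY', 150: 'YY'}
55 {-180: 'YY', -150: 'YY', -120: 'Y.', -90: 'Y.', -60: 'YY', -30: 'YY', 0: 'YY', 30: '.Y', 60: '.Y', 90: 'YY', 120: 'YY', 150: 'YY'}
mid
0 {-180: '..', -150: '..', -120: 'YY', -90: 'YY', -60: 'YY', -30: 'YY', 0: '..', 30: '..', 60: 'YY', 90: 'YY', 120: 'YY', 150: 'YY'}
20 {-180: 'YY', -150: 'YY', -120: 'YY', -90: 'YY', -60: 'YY', -30: 'Y.', 0: '..', 30: '..', 60: '.Y', 90: 'YY', 120: 'YY', 150: 'YY'}
40 {-180: 'YY', -150: 'YY', -120: 'YY', -90: 'YY', -60: 'Y.', -30: 'Y.', 0: '..', 30: '..', 60: '.Y', 90: '.Y', 120: 'YY', 150: 'YY'}
55 {-180: 'YY', -150: 'YY', -120: 'YY', -90: 'Y.', -60: 'Y.', -30: 'Y.', 0: 'YY', 30: 'YY', 60: '.Y', 90: '.Y', 120: 'YY', 150: 'YY'}
mid2
0 {-180: '..', -150: '..', -120: 'Y.', -90: 'YY', -60: 'YY', -30: 'YY', 0: '..', 30: 'YY', 60: 'YY', 90: 'YY', 120: 'YY', 150: '..'}
20 {-180: '..', -150: '..', -120: 'YY', -90: 'YY', -60: 'Y.', -30: 'Y.', 0: 'Y.', 30: '.Y', 60: '.Y', 90: '.Y', 120: 'YY', 150: 'YY'}
40 {-180: 'YY', -150: 'YY', -120: 'YY', -90: 'Y.', -60: 'Y.', -30: 'Y.', 0: 'YY', 30: 'YY', 60: '.Y', 90: '.Y', 120: 'YY', 150: 'YY'}
55 {-180: 'YY', -150: 'YY', -120: 'YY', -90: 'Y.', -60: 'Y.', -30: 'YY', 0: 'YY', 30: 'YY', 60: '.Y', 90: '.Y', 120: 'YY', 150: 'YY'}
```

```bash
cat > plan.py <<'E'
from kin import *
VM=.7*np.array([2.57,2.57,3.01,3.14,3.14,3.14])/12
def state():
    from rig import ctrl
    s=ctrl.get_state(); w,x,y,z=s["ee_rot"]; return s["joint_pos"],s["eef_pos"],R.from_quat([x,y,z,w])
def plan(wps,q=None,p=None,T=None,verbose=1):
    """wps: (name, grasp point, Rot); prints per leg the shift mm / turn deg and rows needed"""
    if q is None: q,p,T=state()
    worst=0
    for name,g,Rt in wps:
        pt=np.array(g)-6*Rt.as_matrix()[:,2]; d=pt-p; w=(Rt*T.inv()).as_rotvec(); n=max(1,int(np.ceil(max(np.linalg.norm(d)/41.7,np.degrees(np.linalg.norm(w))/7.16))))
        rows=0; err=0
        for i in range(1,n+1):
            q1,e=ik(p+d*i/n,R.from_rotvec(w*i/n)*T,q); err=max(err,e); rows+=max(1,(np.abs(q1-q)/VM).max()); q=q1
        if verbose: print(name,"shift",d.round(1),"turn",np.degrees(w).round(1),"rows %.1f err %.3f"%(rows,err),"q",q.round(2))
        worst=max(worst,err); p,T=pt,Rt
    return worst,q,p,T
E
cat > p1.py <<'E'
from plan import *
b=30; gp=np.array([516.2,-41.1,24])-45*np.array([np.cos(np.deg2rad(38)),np.sin(np.deg2rad(38)),0])
def hl(s):
    A=tool(38,90-b,s); z=A.as_matrix()[:,2]; az=np.deg2rad(-80); u=np.array([np.cos(az),np.sin(az),0])
    W=np.array([442.6,-296.1,0])-4*u; S=tool(-80,b,-s)
    return [("pre",gp-60*z,A),("grasp",gp,A),("lift",gp+[0,0,110],A),("mid",gp+[-10,-60,200],tool(38,90,s)),("piv",[450,-180,240],tool(-142,b,-s)),("yaw",W+[0,0,240],S),("low",W+[0,0,122],S),("ret",W+[0,0,122]-90*S.as_matrix()[:,2],S)]
if __name__=="__main__":
    for s in (1,-1): print(s); plan(hl(s))
E
python3 p1.py
```

```text
1
pre shift [-46.9 -57.  -96.1] turn [ -33.2   23.9 -163.6] rows 24.0 err 0.512 q [-0.86 -0.44  2.22  0.88  1.44  2.65]
grasp shift [ 23.6  18.5 -52. ] turn [0. 0. 0.] rows 2.0 err 0.494 q [-0.78 -0.35  2.25  0.92  1.29  2.65]
lift shift [  0.   0. 110.] turn [0. 0. 0.] rows 3.0 err 0.620 q [-0.81 -0.46  2.15  0.92  1.48  2.65]
mid shift [ -7.6 -58.2  90.8] turn [-18.5  23.6   0. ] rows 5.0 err 0.928 q [-0.69 -0.43  1.8   0.48  1.63  2.65]
piv shift [-16.6 -48.   13. ] turn [-36.9  47.3  -0. ] rows 10.5 err 1.089 q [-0.09  0.59  1.1  -1.17  2.51  2.65]
yaw shift [ -13.1 -110.2    0. ] turn [-0. -0. 62.] rows 9.5 err 0.922 q [-0.21 -0.57  2.02 -0.82  1.25  2.65]
low shift [   0.    0. -118.] turn [0. 0. 0.] rows 3.0 err 0.321 q [-0.29 -0.58  2.2  -0.74  1.04  2.65]
ret shift [-13.5  76.8  45. ] turn [0. 0. 0.] rows 3.0 err 0.368 q [-0.09 -0.7   2.19 -0.75  1.26  2.65]
-1
pre shift [-46.9 -57.  -96.1] turn [ 16.7 -71.3  -3.8] rows 11.0 err 0.000 q [-0.61 -0.5   2.11  0.51  1.38  0.23]
grasp shift [ 23.6  18.5 -52. ] turn [0. 0. 0.] rows 2.0 err 0.000 q [-0.54 -0.4   2.14  0.52  1.24  0.24]
lift shift [  0.   0. 110.] turn [0. 0. 0.] rows 3.0 err 0.000 q [-0.54 -0.49  2.    0.49  1.44  0.35]
mid shift [ -7.6 -58.2  90.8] turn [-18.5  23.6   0. ] rows 5.0 err 0.000 q [-0.34 -0.21  1.55  0.    1.8   0.57]
piv shift [-16.6 -48.   13. ] turn [-36.9  47.3  -0. ] rows 9.0 err 0.000 q [-0.06  0.32  1.27 -0.84  2.27  0.53]
yaw shift [ -13.1 -110.2    0. ] turn [ 0. -0. 62.] rows 9.0 err 0.000 q [-0.11 -0.47  2.02 -1.02  1.33 -0.17]
low shift [   0.    0. -118.] turn [0. 0. 0.] rows 3.0 err 0.000 q [-0.11 -0.36  2.16 -1.09  1.21  0.06]
ret shift [-13.5  76.8  45. ] turn [0. 0. 0.] rows 3.0 err 0.000 q [ 0.08 -0.45  2.13 -1.06  1.44  0.06]
```

>>> jog_arm --commands '[[-1, [-0.004, -0.005, -0.008], [1.4, -6, -0.3]], [-1, [-0.008, -0.01, -0.016], [2.8, -12, -0.6]], [-1, [-0.012, -0.014, -0.024], [4.2, -18, -0.9]], [-1, [-0.016, -0.019, -0.032], [5.6, -24, -1.2]], [-1, [-0.02, -0.024, -0.04], [7, -30, -1.5]], [-1, [-0.023, -0.028, -0.048], [8.3, -35.6, -1.9]], [-1, [-0.023, -0.028, -0.048], [8.3, -35.6, -1.9]], [-1, [-0.023, -0.028, -0.048], [8.3, -35.6, -1.9]]]'

```text
t: 4.3
eef_pos: [478.1, -60.7, 132.4]
ee_rot: [-0.114, 0.943, 0.304, -0.071]
force: [0.0, -0.1, -0.5]
finger_gap: 87.7
finger_force: 0.0
```

>>> jog_arm --commands '[[-1, [-0.004, -0.005, -0.008], [1.4, -6, -0.3]], [-1, [-0.008, -0.01, -0.016], [2.8, -12, -0.6]], [-1, [-0.012, -0.014, -0.024], [4.2, -18, -0.9]], [-1, [-0.016, -0.019, -0.032], [5.6, -24, -1.2]], [-1, [-0.02, -0.024, -0.04], [7, -30, -1.5]], [-1, [-0.024, -0.029, -0.048], [8.3, -35.6, -1.9]], [-1, [-0.024, -0.029, -0.048], [8.3, -35.6, -1.9]], [-1, [-0.024, -0.029, -0.048], [8.3, -35.6, -1.9]]]'

```text
t: 4.97
eef_pos: [454.6, -89.5, 82.2]
ee_rot: [-0.085, 0.914, 0.314, 0.241]
force: [0.1, 0.5, 0.5]
finger_gap: 87.6
finger_force: 0.0
```

```bash
python3 log.py
python3 - <<'E'
from p1 import *
plan(hl(-1)[:2]); plan(hl(-1)[1:2])
E
```

```text
4.97 [-0.611, -0.493, 2.108, 0.502, 1.389, 0.241] [454.6, -89.5, 82.2] [-0.085, 0.914, 0.314, 0.241] 87.55210767042446 0.0
pre shift [ 0.2  0.3 -1. ] turn [ 0.1 -0.4  0.1] rows 1.0 err 0.000 q [-0.61 -0.5   2.11  0.51  1.38  0.23]
grasp shift [ 23.6  18.5 -52. ] turn [0. 0. 0.] rows 2.0 err 0.000 q [-0.54 -0.4   2.14  0.52  1.24  0.24]
grasp shift [ 23.8  18.8 -53. ] turn [ 0.1 -0.4  0.1] rows 2.0 err 0.000 q [-0.54 -0.4   2.14  0.52  1.24  0.24]
```

Now grasp, lift, and tilt to vertical.

>>> jog_arm --commands '[[-0.3, [0.008, 0.006, -0.018], [0, 0, 0]], [-0.3, [0.016, 0.012, -0.035], [0, 0, 0]], [-0.3, [0.024, 0.019, -0.053], [0, 0, 0]], [1, [0.024, 0.019, -0.053], [0, 0, 0]], [1, [0.024, 0.019, -0.053], [0, 0, 0]], [1, [0.024, 0.019, -0.053], [0, 0, 0]], [1, [0.024, 0.019, -0.053], [0, 0, 0]], [1, [0.024, 0.019, -0.053], [0, 0, 0]]]' --force 20

```text
t: 5.63
eef_pos: [479.7, -70.6, 30.4]
ee_rot: [-0.083, 0.914, 0.315, 0.243]
force: [0.5, -0.3, -0.2]
finger_gap: 37.7
finger_force: 0.0
```

```bash
python3 log.py
```

```text
5.63 [-0.536, -0.399, 2.137, 0.511, 1.242, 0.243] [479.7, -70.6, 30.4] [-0.083, 0.914, 0.315, 0.243] 37.731746187432776 0.0
```

>>> jog_arm --commands '[[1, [0, 0, 0], [0, 0, 0]], [1, [0, 0, 0], [0, 0, 0]], [1, [0, 0, 0], [0, 0, 0]], [1, [0, 0, 0], [0, 0, 0]], [1, [0, 0, 0.02], [0, 0, 0]], [1, [0, 0, 0.05], [0, 0, 0]], [1, [0, 0, 0.08], [0, 0, 0]], [1, [0, 0, 0.11], [0, 0, 0]]]'

```text
t: 6.3
eef_pos: [478.4, -69.9, 139.4]
ee_rot: [-0.085, 0.914, 0.314, 0.242]
force: [0.6, -0.3, 0.6]
finger_gap: 21.7
finger_force: 19.9
```

```bash
python3 log.py
python3 - <<'E'
from p1 import *
plan(hl(-1)[3:])
E
```

```text
6.3 [-0.536, -0.485, 2.0, 0.486, 1.441, 0.354] [478.4, -69.9, 139.4] [-0.085, 0.914, 0.314, 0.242] 21.662737521757364 19.938109517097473
mid shift [ -7.7 -58.9  90.6] turn [-18.4  23.3   0. ] rows 5.0 err 0.000 q [-0.34 -0.21  1.55  0.    1.8   0.57]
piv shift [-16.6 -48.   13. ] turn [-36.9  47.3  -0. ] rows 9.0 err 0.000 q [-0.06  0.32  1.27 -0.84  2.27  0.53]
yaw shift [ -13.1 -110.2    0. ] turn [ 0. -0. 62.] rows 9.0 err 0.000 q [-0.11 -0.47  2.02 -1.02  1.33 -0.17]
low shift [   0.    0. -118.] turn [0. 0. 0.] rows 3.0 err 0.000 q [-0.11 -0.36  2.16 -1.09  1.21  0.06]
ret shift [-13.5  76.8  45. ] turn [0. 0. 0.] rows 3.0 err 0.000 q [ 0.08 -0.45  2.13 -1.06  1.44  0.06]
```

>>> jog_arm --commands '[[1, [-0.002, -0.007, 0.012], [-3.5, 4.4, 0]], [1, [-0.004, -0.014, 0.024], [-7, 8.8, 0]], [1, [-0.006, -0.021, 0.036], [-10.5, 13.3, 0]], [1, [-0.008, -0.028, 0.048], [-14, 17.7, 0]], [1, [-0.009, -0.035, 0.06], [-17.5, 22.1, 0]], [1, [-0.01, -0.042, 0.072], [-21, 26.5, 0]], [1, [-0.011, -0.049, 0.082], [-24.5, 31, 0]], [1, [-0.012, -0.054, 0.09], [-27.7, 35.3, 0]]]'

```text
t: 6.97
eef_pos: [467.3, -124.3, 230.2]
ee_rot: [0.044, 0.937, 0.322, -0.126]
force: [-0.4, 0.2, -1.0]
finger_gap: 21.8
finger_force: 19.9
```

>>> jog_arm --commands '[[1, [-0.002, -0.007, 0.002], [-3.5, 4.4, 0]], [1, [-0.004, -0.014, 0.004], [-7, 8.8, 0]], [1, [-0.006, -0.021, 0.006], [-10.5, 13.3, 0]], [1, [-0.008, -0.028, 0.008], [-14, 17.7, 0]], [1, [-0.009, -0.035, 0.01], [-17.5, 22.1, 0]], [1, [-0.01, -0.042, 0.012], [-21, 26.5, 0]], [1, [-0.011, -0.049, 0.013], [-24.5, 31, 0]], [1, [-0.012, -0.053, 0.014], [-27.7, 35.3, 0]]]'

```text
t: 7.63
eef_pos: [455.2, -177.2, 242.5]
ee_rot: [0.164, 0.818, 0.281, -0.474]
force: [-0.1, -0.0, -1.1]
finger_gap: 21.8
finger_force: 19.9
```

```bash
python3 log.py
python3 - <<'E'
from p1 import *
plan(hl(-1)[4:])
E
```

```text
7.63 [-0.055, 0.326, 1.263, -0.845, 2.27, 0.534] [455.2, -177.2, 242.5] [0.164, 0.818, 0.281, -0.474] 21.823623796877445 19.937698245048523
piv shift [-1.1  0.4  0.5] turn [ 0.2 -0.1 -0. ] rows 1.0 err 0.000 q [-0.06  0.32  1.27 -0.84  2.27  0.53]
yaw shift [ -13.1 -110.2    0. ] turn [ 0. -0. 62.] rows 9.0 err 0.000 q [-0.11 -0.47  2.02 -1.02  1.33 -0.17]
low shift [   0.    0. -118.] turn [0. 0. 0.] rows 3.0 err 0.000 q [-0.11 -0.36  2.16 -1.09  1.21  0.06]
ret shift [-13.5  76.8  45. ] turn [0. 0. 0.] rows 3.0 err 0.000 q [ 0.08 -0.45  2.13 -1.06  1.44  0.06]
```

>>> jog_arm --commands '[[1, [-0.002, -0.012, 0], [0, 0, 7]], [1, [-0.003, -0.024, 0], [0, 0, 14]], [1, [-0.005, -0.036, 0], [0, 0, 21]], [1, [-0.006, -0.048, 0], [0, 0, 28]], [1, [-0.008, -0.06, 0], [0, 0, 35]], [1, [-0.009, -0.072, 0], [0, 0, 42]], [1, [-0.011, -0.084, 0], [0, 0, 49]], [1, [-0.012, -0.096, 0], [0, 0, 56]]]'

```text
t: 8.3
eef_pos: [443.1, -272.7, 242.0]
ee_rot: [0.367, 0.588, 0.635, -0.339]
force: [-0.6, -0.3, 0.2]
finger_gap: 21.8
finger_force: 19.9
```

>>> jog_arm --commands '[[1, [-0.001, -0.007, 0], [0, 0, 3]], [1, [-0.002, -0.014, 0], [0, 0, 6]], [1, [-0.002, -0.014, 0], [0, 0, 6]], [1, [-0.002, -0.014, 0], [0, 0, 6]], [1, [-0.002, -0.014, 0], [0, 0, 6]], [1, [-0.002, -0.014, 0], [0, 0, 6]], [1, [-0.002, -0.014, 0], [0, 0, 6]], [1, [-0.002, -0.014, 0], [0, 0, 6]]]'

```text
t: 8.97
eef_pos: [441.5, -286.7, 242.3]
ee_rot: [0.383, 0.557, 0.664, -0.321]
force: [-0.3, -1.2, -0.3]
finger_gap: 21.5
finger_force: 19.9
```

```bash
python3 log.py
python3 - <<'E'
from p1 import *
plan(hl(-1)[5:])
from h import *
t=viewer.read_camera("top"); s=viewer.read_camera("scene")
W=(442.6,-296.1)
a=crop(t,(340,150,440,260),[(rect(476.6,-296.1,.1,140,70,85),(0,255,0)),(rect(*W,10,16,22,125),(0,0,255)),(rect(*W,10,16,22,268),(0,0,255))])
b=crop(s,(120,90,220,220),[(rect(476.6,-296.1,.1,140,70,85),(0,255,0)),(rect(*W,10,16,22,125),(0,0,255)),(rect(*W,10,16,22,268),(0,0,255))])
h=max(a.shape[0],b.shape[0]); cv2.imwrite("pics/hl1.png",np.hstack([cv2.copyMakeBorder(i,0,h-i.shape[0],0,0,0) for i in (a,b)])[:600])
print(s["image"].shape)
E
```

```text
8.97 [-0.113, -0.472, 2.021, -1.023, 1.333, -0.166] [441.5, -286.7, 242.3] [0.383, 0.557, 0.664, -0.321] 21.535137248624405 19.937683045864105
yaw shift [-0.5 -0.3  0.7] turn [-0.1  0.  -0. ] rows 1.0 err 0.000 q [-0.11 -0.47  2.02 -1.02  1.33 -0.17]
low shift [   0.    0. -118.] turn [0. 0. 0.] rows 3.0 err 0.000 q [-0.11 -0.36  2.16 -1.09  1.21  0.06]
ret shift [-13.5  76.8  45. ] turn [0. 0. 0.] rows 3.0 err 0.000 q [ 0.08 -0.45  2.13 -1.06  1.44  0.06]
(384, 512, 3)
```

View pics/hl1.png

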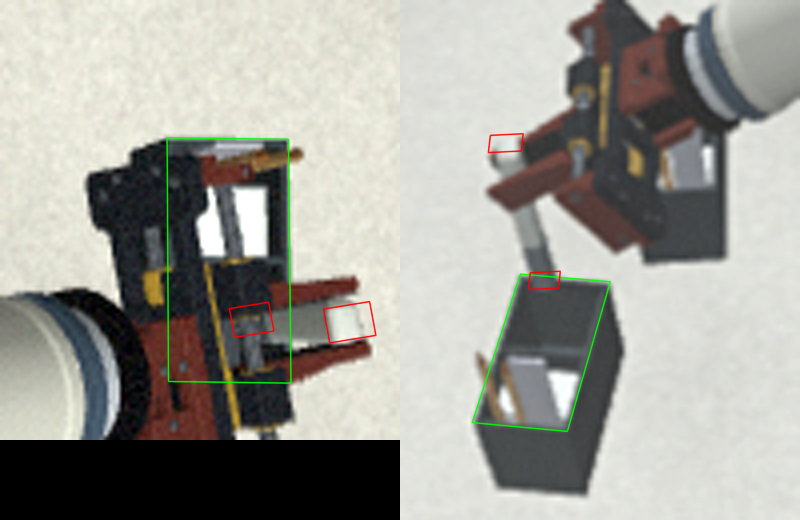

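The highlighter hangs upright, lower end over the well mouth (scene crop (545,275)) and top at (508,155), close to prediction. Lowering it now.

>>> jog_arm --commands '[[1, [0, 0, -0.02], [0, 0, 0]], [1, [0, 0, -0.04], [0, 0, 0]], [1, [0, 0, -0.06], [0, 0, 0]], [1, [0, 0, -0.08], [0, 0, 0]], [1, [0, 0, -0.1], [0, 0, 0]], [1, [0, 0, -0.11], [0, 0, 0]], [1, [0, 0, -0.117], [0, 0, 0]], [1, [0, 0, -0.117], [0, 0, 0]]]'

```text
t: 9.73
eef_pos: [440.5, -286.9, 124.2]
ee_rot: [0.383, 0.557, 0.664, -0.321]
force: [0.0, -0.0, -0.5]
finger_gap: 21.4
finger_force: 19.9
```

>>> jog_arm --commands '[[-0.2, [0, 0, 0], [0, 0, 0]], [-0.2, [0, 0, 0], [0, 0, 0]], [-0.2, [0, 0, 0], [0, 0, 0]], [-0.2, [0, 0, 0], [0, 0, 0]], [-0.2, [-0.004, 0.02, 0.012], [0, 0, 0]], [-0.2, [-0.007, 0.04, 0.023], [0, 0, 0]], [-0.2, [-0.01, 0.06, 0.035], [0, 0, 0]], [-0.2, [-0.014, 0.077, 0.045], [0, 0, 0]]]'

```text
t: 10.4
eef_pos: [426.9, -209.1, 172.2]
ee_rot: [0.384, 0.557, 0.663, -0.32]
force: [0.3, -0.8, 0.5]
finger_gap: 53.2
finger_force: 0.0
```

```bash
cat > p2.py <<'E'
from plan import *
E
python3 - <<'E'
from plan import *
# choose phone plan: yaw line 108.5/-71.5, phone at (518.8,249)
P=np.array([518.8,249.,0]); q,p,T=state()
print(q.round(2),p.round(1))
up=np.array([0,0,1.])
for b in (30,40):
  for off in (15,25):
    for a in (108.5,-71.5):       # lying tool azimuth (gripped end is at -a dir)
      for s in (1,-1):
        for sx in (0,):
          u=np.array([np.cos(np.deg2rad(a)),np.sin(np.deg2rad(a)),0])
          g=P-off*u+[0,0,25]; L=tool(a,90-b,s); S=tool(a+180,b,-s); S2=tool(a,b,s); F=tool(a+180,90-b,-s)
          st=P+[0,0,70+off+1]
          w=[("pre",g-70*L.as_matrix()[:,2],L),("g",g,L),("lift",g+[0,0,120],L),("v",g+[0,0,150],tool(a,90,s)),("S",st+[0,0,40],S),("down",st,S),("ret",st-60*S.as_matrix()[:,2],S),
             ("over",st+[0,0,180],tool(a,90,s)),("pre2",st-80*S2.as_matrix()[:,2],S2),("g2",st,S2),("up2",st+[0,0,60],S2),("v2",st+[-30,-120,100],tool(a,90,s)),("F",np.array([523.5,-38,150.])+off*u,F),("place",np.array([523.5,-38,38.])+off*u,F)]
          print(b,off,a,s,plan(w,verbose=0)[0])
E
```

```text
[ 0.09 -0.45  2.13 -1.06  1.44  0.06] [ 426.9 -209.1  172.2]
30 15 108.5 1 0.9569407144911927
30 15 108.5 -1 6.065222714204656e-09
30 15 -71.5 1 1.967825271234313e-09
30 15 -71.5 -1 0.9565944229742279
30 25 108.5 1 0.9453856081520077
30 25 108.5 -1 4.484251269304548e-09
30 25 -71.5 1 2.500002960109786e-09
30 25 -71.5 -1 0.9446096259275437
40 15 108.5 1 0.9104153555261439
40 15 108.5 -1 3.708706445970666e-09
40 15 -71.5 1 1.1456009832146806e-09
40 15 -71.5 -1 0.910879235706421
40 25 108.5 1 0.9006008566198226
40 25 108.5 -1 4.272761392178024e-09
40 25 -71.5 1 1.4251828239076047e-09
40 25 -71.5 -1 0.9138654999621021
```

```bash
cat > p2.py <<'E'
from plan import *
def ph(a,s,P,CH=(523.5,-38.),b=30,off=25,h=23.5,k=9):
    P=np.array([*P[:2],0.]); CH=np.array([*CH,0.])
    u=np.array([np.cos(np.deg2rad(a)),np.sin(np.deg2rad(a)),0]); Z=np.array([0,0,1.])
    L=tool(a,90-b,s); S=tool(a+180,b,-s); S2=tool(a,b,s); F=tool(a+180,90-b,-s); z=lambda M:M.as_matrix()[:,2]
    g=P-off*u+h*Z; C=g+(10-h)*u*0; st=P+(h-10)*u+(70+off)*Z; g2=P-k*u+(70+off)*Z; V=tool(a,90,s); gf=CH+off*u+(22+k)*Z
    return [("pre",g-70*z(L),L),("g",g,L),("lift",g+60*Z,L),("v",g+100*Z,V),("S",st+20*Z,S),("down",st,S),("ret",st-70*z(S)+30*Z,S),
      ("over",P+260*Z,V),("pre2",g2-80*z(S2)+20*Z,S2),("pre3",g2-60*z(S2),S2),("g2",g2,S2),("up2",g2+50*Z,S2),("v2",g2+[-10,-100,50],V),("F",gf+60*Z,F),("place",gf,F),("away",gf-90*z(F),F)]
if __name__=="__main__":
    for a,s in ((108.5,-1),(-71.5,1)): print(a); plan(ph(a,s,(518.8,249)))
E
python3 p2.py
```

```text
108.5
pre shift [111.9 398.4 -82.8] turn [87.2 22.3  6.8] rows 13.0 err 0.000 q [ 0.    0.12  1.56  0.5   1.63 -0.33]
g shift [-11.1  33.2 -60.6] turn [0. 0. 0.] rows 2.0 err 0.000 q [ 0.06  0.16  1.63  0.5   1.51 -0.34]
lift shift [ 0.  0. 60.] turn [0. 0. 0.] rows 2.0 err 0.000 q [ 0.06  0.1   1.58  0.5   1.6  -0.28]
v shift [-1.   2.8 40.8] turn [-28.4  -9.5  -0. ] rows 5.0 err 0.000 q [0.34 0.03 1.51 0.   1.61 0.02]
S shift [-13.9  41.4 -11.5] turn [-56.9 -19.    0. ] rows 9.0 err 0.000 q [ 0.85  0.43  1.36 -0.91  1.89  0.47]
down shift [  0.   0. -20.] turn [0. 0. 0.] rows 1.0 err 0.000 q [ 0.85  0.45  1.37 -0.9   1.87  0.5 ]
ret shift [-19.2  57.5  65. ] turn [0. 0. 0.] rows 3.0 err 0.000 q [ 0.92  0.48  1.21 -0.91  2.01  0.44]
over shift [ 25.2 -75.2 103. ] turn [56.9 19.   0. ] rows 9.0 err 0.000 q [ 0.39  0.03  1.26 -0.    1.85  0.07]
pre2 shift [  26.5  -79.2 -108. ] turn [56.9 19.   0. ] rows 9.0 err 0.000 q [-0.2   0.29  1.45  0.92  1.92 -0.44]
pre3 shift [ -5.5  16.4 -30. ] turn [0. 0. 0.] rows 1.0 err 0.000 q [-0.18  0.3   1.5   0.92  1.87 -0.47]
g2 shift [-16.5  49.3 -
[... 1632 characters left out ...]
0.] rows 1.0 err 0.000 q [ 0.91  0.49  1.26 -0.9   1.96  0.48]
g2 shift [ 16.5 -49.3 -30. ] turn [0. 0. 0.] rows 2.0 err 0.000 q [ 0.84  0.45  1.38 -0.9   1.87  0.5 ]
up2 shift [ 0.  0. 50.] turn [0. 0. 0.] rows 2.0 err 0.000 q [ 0.84  0.4   1.35 -0.93  1.92  0.43]
v2 shift [  -8.4 -104.9    3. ] turn [56.9 19.   0. ] rows 9.0 err 0.000 q [ 0.24 -0.1   1.59 -0.    1.65 -0.09]
F shift [  26.4 -222.1  -54.8] turn [28.4  9.5  0. ] rows 6.0 err 0.000 q [-0.41  0.2   1.46  0.39  1.83 -0.7 ]
place shift [  0.   0. -60.] turn [0. 0. 0.] rows 2.0 err 0.000 q [-0.41  0.25  1.51  0.39  1.74 -0.74]
away shift [ 14.3 -42.7  77.9] turn [0. 0. 0.] rows 3.0 err 0.000 q [-0.46  0.27  1.35  0.38  1.89 -0.73]
```

>>> jog_arm --commands '[[-1, [0.007, 0.025, 0], [5.5, 1.4, 0.4]], [-1, [0.014, 0.05, 0], [11, 2.8, 0.9]], [-1, [0.021, 0.075, 0], [16.5, 4.2, 1.3]], [-1, [0.028, 0.1, 0], [22, 5.6, 1.7]], [-1, [0.035, 0.125, 0], [27.5, 7, 2.1]], [-1, [0.042, 0.15, 0], [33, 8.4, 2.6]], [-1, [0.049, 0.175, 0], [38.5, 9.8, 3]], [-1, [0.056, 0.199, 0], [43.6, 11.2, 3.4]]]'

```text
t: 11.07
eef_pos: [483.8, -9.6, 172.4]
ee_rot: [0.093, 0.607, 0.784, -0.09]
force: [-1.1, -0.4, -0.6]
finger_gap: 87.5
finger_force: 0.0
```

>>> jog_arm --commands '[[-1, [0.007, 0.025, -0.01], [5.5, 1.4, 0.4]], [-1, [0.014, 0.05, -0.02], [11, 2.8, 0.9]], [-1, [0.021, 0.075, -0.03], [16.5, 4.2, 1.3]], [-1, [0.028, 0.1, -0.04], [22, 5.6, 1.7]], [-1, [0.035, 0.125, -0.05], [27.5, 7, 2.1]], [-1, [0.042, 0.15, -0.06], [33, 8.4, 2.6]], [-1, [0.049, 0.175, -0.072], [38.5, 9.8, 3]], [-1, [0.056, 0.199, -0.082], [43.6, 11.2, 3.4]]]'

```text
t: 11.73
eef_pos: [539.9, 188.7, 89.1]
ee_rot: [-0.211, 0.563, 0.784, 0.153]
force: [-0.2, 0.0, -0.6]
finger_gap: 87.9
finger_force: 0.0
```

```bash
python3 log.py
python3 - <<'E'
from p2 import *
from h import *
t=viewer.read_camera("top"); s=viewer.read_camera("scene")
for cs in ([t],[s],[t,s]): print("chg",*fit(cs,lambda p:circ(*p,28,12),(523.5,-38)),*fit(cs,lambda p:circ(*p,42,1.5),(523.5,-38)))
plan(ph(108.5,-1,(518.8,249))[:2]); plan(ph(108.5,-1,(518.8,249))[1:2])
o=[(rect(476.6,-296.1,.1,140,70,85),(0,255,0))]; c=[(circ(523.5,-38,28,12),(0,0,255))]
P=[(rect(518.8,249,-71.5,140,66,20),(0,255,0))]
a=crop(t,(360,170,430,260),o); b=crop(s,(120,120,190,220),o);d=crop(t,(255,160,305,225),c)
h=400; cv2.imwrite("pics/hl2.png",np.hstack([cv2.copyMakeBorder(i,0,h-i.shape[0],0,0,0) for i in (a,b,d)]))
E
```

```text
11.73 [-0.0, 0.126, 1.554, 0.498, 1.635, -0.337] [539.9, 188.7, 89.1] [-0.211, 0.563, 0.784, 0.153] 87.9189029220631 0.0
chg [522.9 -36.2] -0.54 [531.6 -24.1] -0.36
chg [527.3 -37.5] -0.67 [532.7 -35.4] -0.22
chg [525.6 -36.8] -1.13 [530.  -24.2] -0.54
pre shift [0.8 1.1 4.6] turn [-0.  -0.4 -0.1] rows 1.0 err 0.000 q [ 0.    0.12  1.56  0.5   1.63 -0.33]
g shift [-11.1  33.2 -60.6] turn [0. 0. 0.] rows 2.0 err 0.000 q [ 0.06  0.16  1.63  0.5   1.51 -0.34]
g shift [-10.3  34.3 -56. ] turn [-0.  -0.4 -0.1] rows 2.0 err 0.000 q [ 0.06  0.16  1.63  0.5   1.51 -0.34]
```

View pics/hl2.png

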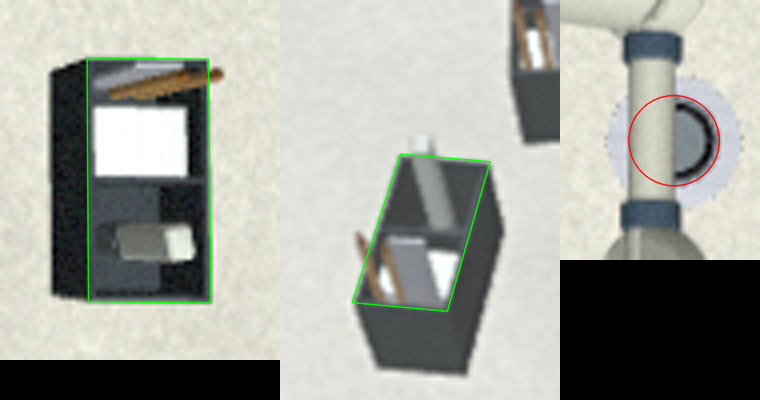

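The highlighter stands in the well: in the top crop its white end is at (178,243), inside the outline of the well. Next, grasp the phone.

>>> jog_arm --commands '[[-1, [-0.002, 0.007, -0.012], [0, -0.4, 0]], [-1, [-0.004, 0.014, -0.024], [0, -0.4, 0]], [-1, [-0.006, 0.021, -0.036], [0, -0.4, 0]], [-1, [-0.008, 0.028, -0.046], [0, -0.4, 0]], [-1, [-0.01, 0.034, -0.056], [0, -0.4, 0]], [-1, [-0.01, 0.034, -0.056], [0, -0.4, 0]], [1, [-0.01, 0.034, -0.056], [0, -0.4, 0]], [1, [-0.01, 0.034, -0.056], [0, -0.4, 0]]]' --force 30

```text
t: 12.5
eef_pos: [529.1, 222.0, 33.1]
ee_rot: [-0.207, 0.563, 0.785, 0.153]
force: [-0.1, 0.3, -0.5]
finger_gap: 78.0
finger_force: 0.0
```

>>> jog_arm --commands '[[1, [0, 0, 0], [0, 0, 0]], [1, [0, 0, 0], [0, 0, 0]], [1, [0, 0, 0], [0, 0, 0]], [1, [0, 0, 0], [0, 0, 0]], [1, [0, 0, 0], [0, 0, 0]], [1, [0, 0, 0], [0, 0, 0]], [1, [0, 0, 0], [0, 0, 0]], [1, [0, 0, 0], [0, 0, 0]]]'

```text
t: 13.17
eef_pos: [529.4, 221.7, 33.4]
ee_rot: [-0.207, 0.563, 0.785, 0.153]
force: [-1.1, -4.0, 5.4]
finger_gap: 66.0
finger_force: 30.0
```

```bash
python3 log.py
python3 - <<'E'
from p2 import *
plan(ph(108.5,-1,(518.8,249))[2:6])
E
```

```text
13.17 [0.059, 0.151, 1.629, 0.503, 1.513, -0.337] [529.4, 221.7, 33.4] [-0.207, 0.563, 0.785, 0.153] 66.00129476010846 30.019173324108124
lift shift [-1.7  0.7 55.3] turn [ 0.   0.4 -0.1] rows 2.0 err 0.000 q [ 0.06  0.1   1.58  0.5   1.6  -0.28]
v shift [-1.   2.8 40.8] turn [-28.4  -9.5  -0. ] rows 5.0 err 0.000 q [0.34 0.03 1.51 0.   1.61 0.02]
S shift [-13.9  41.4 -11.5] turn [-56.9 -19.    0. ] rows 9.0 err 0.000 q [ 0.85  0.43  1.36 -0.91  1.89  0.47]
down shift [  0.   0. -20.] turn [0. 0. 0.] rows 1.0 err 0.000 q [ 0.85  0.45  1.37 -0.9   1.87  0.5 ]
```

```bash
python3 log.py
python3 - <<'E'
from p2 import *
plan(ph(108.5,-1,(518.8,249))[1:2])
E
```

```text
13.17 [0.059, 0.151, 1.629, 0.503, 1.513, -0.337] [529.4, 221.7, 33.4] [-0.207, 0.563, 0.785, 0.153] 66.00129476010846 30.019173324108124
g shift [-1.7  0.7 -4.7] turn [ 0.   0.4 -0.1] rows 1.0 err 0.000 q [ 0.06  0.16  1.63  0.5   1.51 -0.34]
```

>>> jog_arm --commands '[[-1, [0, 0, 0], [0, 0, 0]], [-1, [0, 0, 0], [0, 0, 0]], [-1, [0, 0, 0], [0, 0, 0]], [-1, [-0.001, 0, -0.002], [0, 0, 0]], [-1, [-0.001, 0, -0.004], [0, 0, 0]], [-1, [-0.001, 0, -0.004], [0, 0, 0]], [1, [-0.001, 0, -0.004], [0, 0, 0]], [1, [-0.001, 0, -0.004], [0, 0, 0]]]'

```text
t: 13.83
eef_pos: [527.8, 222.0, 28.5]
ee_rot: [-0.208, 0.563, 0.785, 0.152]
force: [-0.2, -0.1, -0.0]
finger_gap: 77.7
finger_force: 0.0
```

>>> jog_arm --commands '[[1, [0, 0, 0], [0, 0, 0]], [1, [0, 0, 0], [0, 0, 0]], [1, [0, 0, 0], [0, 0, 0]], [1, [0, 0, 0], [0, 0, 0]], [1, [0, 0, 0], [0, 0, 0]], [1, [0, 0, 0], [0, 0, 0]], [1, [0, 0, 0], [0, 0, 0]], [1, [0, 0, 0], [0, 0, 0]]]'

```text
t: 14.5
eef_pos: [528.1, 222.0, 28.7]
ee_rot: [-0.207, 0.563, 0.785, 0.153]
force: [1.5, 0.7, -1.3]
finger_gap: 65.9
finger_force: 30.0
```

```bash
python3 log.py
python3 - <<'E'
from p2 import *
plan(ph(108.5,-1,(518.8,249))[1:6]); from rig import ctrl; print(ctrl.get_state()["force"])
E
```

```text
14.5 [0.059, 0.153, 1.636, 0.504, 1.506, -0.34] [528.1, 222.0, 28.7] [-0.207, 0.563, 0.785, 0.153] 65.87185910870748 29.990140199661255
g shift [-0.5  0.4 -0. ] turn [ 0.   0.4 -0.1] rows 1.0 err 0.000 q [ 0.06  0.16  1.63  0.5   1.51 -0.34]
lift shift [ 0.  0. 60.] turn [0. 0. 0.] rows 2.0 err 0.000 q [ 0.06  0.1   1.58  0.5   1.6  -0.28]
v shift [-1.   2.8 40.8] turn [-28.4  -9.5  -0. ] rows 5.0 err 0.000 q [0.34 0.03 1.51 0.   1.61 0.02]
S shift [-13.9  41.4 -11.5] turn [-56.9 -19.    0. ] rows 9.0 err 0.000 q [ 0.85  0.43  1.36 -0.91  1.89  0.47]
down shift [  0.   0. -20.] turn [0. 0. 0.] rows 1.0 err 0.000 q [ 0.85  0.45  1.37 -0.9   1.87  0.5 ]
[ 1.53669241  0.6982337  -1.30670743]
```

>>> jog_arm --commands '[[1, [0, 0, 0.004], [0, 0, 0]], [1, [0, 0, 0.01], [0, 0, 0]], [1, [0, 0, 0.02], [0, 0, 0]], [1, [0, 0, 0.03], [0, 0, 0]], [1, [0, 0, 0.04], [0, 0, 0]], [1, [0, 0, 0.05], [0, 0, 0]], [1, [0, 0, 0.057], [0, 0, 0]], [1, [0, 0, 0.06], [0, 0, 0]]]'

```text
t: 15.17
eef_pos: [528.7, 222.1, 90.8]
ee_rot: [-0.207, 0.563, 0.786, 0.153]
force: [0.3, 0.2, -3.5]
finger_gap: 65.5
finger_force: 30.0
```

>>> jog_arm --commands '[[1, [0, 0, 0.005], [-3, -1, 0]], [1, [0, 0.001, 0.01], [-8, -2.7, 0]], [1, [-0.001, 0.002, 0.016], [-13.5, -4.5, 0]], [1, [-0.001, 0.003, 0.022], [-19, -6.3, 0]], [1, [-0.002, 0.004, 0.028], [-25, -8.3, 0]], [1, [-0.002, 0.005, 0.034], [-31, -10.3, 0]], [1, [-0.003, 0.007, 0.039], [-37, -12.3, 0]], [1, [-0.003, 0.008, 0.042], [-42.6, -14, 0]]]'

```text
t: 15.83
eef_pos: [524.9, 231.0, 132.5]
ee_rot: [0.108, 0.578, 0.806, -0.076]
force: [0.5, -0.3, -4.0]
finger_gap: 66.0
finger_force: 30.0
```

>>> jog_arm --commands '[[1, [-0.001, 0.004, 0], [-5.5, -1.8, 0]], [1, [-0.003, 0.009, 0], [-11, -3.6, 0]], [1, [-0.004, 0.014, 0], [-16.5, -5.4, 0]], [1, [-0.006, 0.019, -0.002], [-22, -7.3, 0]], [1, [-0.008, 0.024, -0.005], [-28, -9.3, 0]], [1, [-0.01, 0.029, -0.008], [-34, -11.3, 0]], [1, [-0.011, 0.033, -0.011], [-39.5, -13.1, 0]], [1, [-0.012, 0.036, -0.012], [-42.7, -14.2, 0]]]'

```text
t: 16.5
eef_pos: [511.5, 267.3, 115.9]
ee_rot: [0.405, 0.502, 0.704, -0.296]
force: [0.1, 0.0, -3.7]
finger_gap: 65.7
finger_force: 30.0
```

```bash
python3 log.py
python3 - <<'E'
from p2 import *
plan(ph(108.5,-1,(518.8,249))[4:6])
E
```

```text
16.5 [0.852, 0.436, 1.358, -0.91, 1.895, 0.469] [511.5, 267.3, 115.9] [0.405, 0.502, 0.704, -0.296] 65.72072664353531 29.98650312423706
S shift [ 1.4 -0.5  2.1] turn [ 0.4 -0.4 -0.2] rows 1.0 err 0.000 q [ 0.85  0.43  1.36 -0.91  1.89  0.47]
down shift [  0.   0. -20.] turn [0. 0. 0.] rows 1.0 err 0.000 q [ 0.85  0.45  1.37 -0.9   1.87  0.5 ]
```

Run:
```python
from h import *
t=viewer.read_camera("top"); s=viewer.read_camera("scene")
o=[(rect(518.8,249,18.5,66,20,z),c) for z,c in ((17,(0,0,255)),(157,(0,255,0)))]
a=crop(t,(110,130,210,230),o); b=crop(s,(290,140,390,250),o)
h=440; cv2.imwrite("pics/st.png",np.hstack([cv2.copyMakeBorder(i,0,h-i.shape[0],0,0,0) for i in (a,b)]))
```

```text
(no output)
```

View pics/st.png

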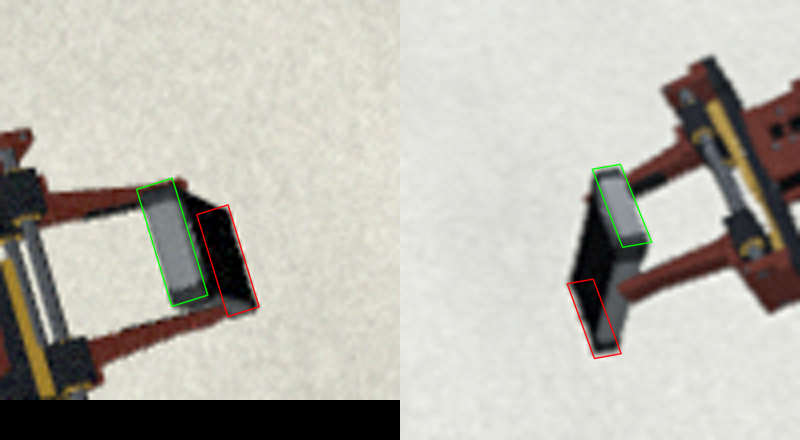

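The phone hangs upright, black screen facing −y. In both crops its top and bottom match the outline within 1–2 px. Lowering it gently.

>>> jog_arm --commands '[[1, [0, 0, -0.004], [0.2, -0.2, 0]], [1, [0, 0, -0.008], [0.4, -0.4, 0]], [1, [0, 0, -0.012], [0.4, -0.4, 0]], [1, [0, 0, -0.014], [0.4, -0.4, 0]], [1, [0, 0, -0.015], [0.4, -0.4, 0]], [1, [0, 0, -0.016], [0.4, -0.4, 0]], [1, [0, 0, -0.016], [0.4, -0.4, 0]], [1, [0, 0, -0.016], [0.4, -0.4, 0]]]'

```text
t: 17.27
eef_pos: [513.0, 265.9, 102.8]
ee_rot: [0.405, 0.507, 0.704, -0.289]
force: [0.3, 0.2, -3.8]
finger_gap: 65.7
finger_force: 30.0
```

```bash
python3 log.py
python3 - <<'E'
from p2 import *
plan(ph(108.5,-1,(518.8,249))[5:6])
E
```

```text
17.27 [0.848, 0.441, 1.371, -0.901, 1.872, 0.496] [513.0, 265.9, 102.8] [0.405, 0.507, 0.704, -0.289] 65.72786028698812 29.986208081245422
down shift [-0.2  0.8 -4.8] turn [-0.3  0.1 -0.1] rows 1.0 err 0.000 q [ 0.85  0.45  1.37 -0.9   1.87  0.5 ]
```

>>> jog_arm --commands '[[1, [0, 0, -0.001], [-0.2, 0, 0]], [1, [0, 0, -0.002], [-0.2, 0, 0]], [1, [0, 0, -0.003], [-0.2, 0, 0]], [1, [0, 0, -0.004], [-0.2, 0, 0]], [1, [0, 0, -0.0045], [-0.2, 0, 0]], [1, [0, 0, -0.0045], [-0.2, 0, 0]], [1, [0, 0, -0.0045], [-0.2, 0, 0]], [1, [0, 0, -0.0045], [-0.2, 0, 0]]]'

```text
t: 17.93
eef_pos: [512.9, 266.1, 100.0]
ee_rot: [0.407, 0.507, 0.702, -0.291]
force: [-1.9, 0.8, 5.1]
finger_gap: 65.7
finger_force: 30.0
```

>>> jog_arm --commands '[[-1, [0, 0, 0], [0, 0, 0]], [-1, [0, 0, 0], [0, 0, 0]], [-1, [0, 0, 0], [0, 0, 0]], [-1, [0, 0, 0], [0, 0, 0]], [-1, [0, 0, 0], [0, 0, 0]], [-1, [0, 0, 0], [0, 0, 0]], [-1, [-0.001, 0.003, 0.002], [0, 0, 0]], [-1, [-0.002, 0.006, 0.004], [0, 0, 0]]]'

```text
t: 18.6
eef_pos: [510.8, 272.0, 102.2]
ee_rot: [0.406, 0.506, 0.703, -0.291]
force: [0.8, -0.8, -0.8]
finger_gap: 87.9
finger_force: 0.0
```

>>> jog_arm --commands '[[-1, [-0.002, 0.006, 0.004], [0, 0, 0]], [-1, [-0.004, 0.012, 0.008], [0, 0, 0]], [-1, [-0.007, 0.02, 0.013], [0, 0, 0]], [-1, [-0.01, 0.03, 0.019], [0, 0, 0]], [-1, [-0.013, 0.04, 0.025], [0, 0, 0]], [-1, [-0.017, 0.05, 0.032], [0, 0, 0]], [-1, [-0.02, 0.06, 0.045], [0, 0, 0]], [-1, [-0.022, 0.066, 0.07], [0, 0, 0]]]'

```text
t: 19.27
eef_pos: [487.6, 339.1, 170.2]
ee_rot: [0.406, 0.504, 0.704, -0.292]
force: [-0.6, 0.5, -0.7]
finger_gap: 87.8
finger_force: 0.0
```

```bash
python3 log.py
python3 - <<'E'
from p2 import *
from h import *
t=viewer.read_camera("top"); s=viewer.read_camera("scene")
f=lambda p:np.vstack([rect(*p,66,20,z) for z in (0,140)])
fl=lambda p:np.vstack([rect(*p[:3],66,20,0),rect(p[0]+p[3],p[1]+p[4],p[2],66,20,140)])
for cs in ([t],[s],[t,s]): print("phone",*fit(cs,f,(518.8,249,18.5)))
print("tilt",*fit([t,s],fl,(518.8,249,18.5,0,0)))
for cs in ([t],[s],[t,s]): print("chg",*fit(cs,lambda p:circ(*p,28,12),(523.5,-38)))
plan(ph(108.5,-1,(518.8,249))[7:11])
o=[(rect(518.8,249,18.5,66,20,z),c) for z,c in ((0,(0,0,255)),(140,(0,255,0)))]
a=crop(t,(110,130,210,230),o); b=crop(s,(290,140,390,250),o); h=440
cv2.imwrite("pics/st2.png",np.hstack([cv2.copyMakeBorder(i,0,h-i.shape[0],0,0,0) for i in (a,b)]))
E
```

```text
19.27 [0.942, 0.498, 1.174, -0.911, 2.037, 0.43] [487.6, 339.1, 170.2] [0.406, 0.504, 0.704, -0.292] 87.82918118932717 0.0
phone [518.3 248.3  19.6] -0.93
phone [519.2 249.1  14.4] -0.93
phone [518.5 248.9  16.5] -1.79
tilt [518.2 249.6  16.7   0.7  -1.7] -1.82
chg [522.5 -38. ] -0.69
chg [527.3 -37.5] -0.65
chg [525.1 -37.9] -1.26
over shift [ 29.8 -91.5  89.2] turn [56.5 19.5  0.1] rows 9.0 err 0.000 q [ 0.39  0.03  1.26 -0.    1.85  0.07]
pre2 shift [  26.5  -79.2 -108. ] turn [56.9 19.   0. ] rows 9.0 err 0.000 q [-0.2   0.29  1.45  0.92  1.92 -0.44]
pre3 shift [ -5.5  16.4 -30. ] turn [0. 0. 0.] rows 1.0 err 0.000 q [-0.18  0.3   1.5   0.92  1.87 -0.47]
g2 shift [-16.5  49.3 -30. ] turn [0. 0. 0.] rows 2.0 err 0.000 q [-0.11  0.29  1.58  0.93  1.77 -0.48]
```

>>> jog_arm --commands '[[-1, [0, 0, 0.03], [5, 1.7, 0]], [-1, [0.003, -0.01, 0.055], [11, 3.8, 0]], [-1, [0.007, -0.022, 0.075], [18, 6.2, 0]], [-1, [0.012, -0.036, 0.09], [25, 8.6, 0]], [-1, [0.017, -0.05, 0.09], [32, 11, 0]], [-1, [0.022, -0.065, 0.09], [39, 13.5, 0]], [-1, [0.026, -0.08, 0.09], [46, 15.8, 0]], [-1, [0.03, -0.092, 0.09], [53, 18.2, 0]]]'

```text
t: 20.03
eef_pos: [519.0, 245.9, 263.9]
ee_rot: [0.035, 0.583, 0.812, -0.025]
force: [1.1, -0.5, -0.3]
finger_gap: 87.7
finger_force: 0.0
```

>>> jog_arm --commands '[[-1, [0.004, -0.012, 0], [6.5, 2.2, 0]], [-1, [0.008, -0.024, 0], [13, 4.4, 0]], [-1, [0.012, -0.036, 0], [19.5, 6.6, 0]], [-1, [0.016, -0.048, -0.01], [26, 8.8, 0]], [-1, [0.019, -0.06, -0.03], [32.5, 11, 0]], [-1, [0.022, -0.07, -0.05], [39, 13.2, 0]], [-1, [0.025, -0.078, -0.07], [46, 15.4, 0]], [-1, [0.027, -0.08, -0.09], [53, 17.8, 0]]]'

```text
t: 20.7
eef_pos: [546.7, 164.3, 172.4]
ee_rot: [-0.346, 0.528, 0.735, 0.249]
force: [1.3, 0.6, -0.2]
finger_gap: 87.8
finger_force: 0.0
```

```bash
python3 log.py
python3 - <<'E'
from p2 import *
plan(ph(108.5,-1,(518.8,249))[8:9]);plan(ph(108.5,-1,(518.8,249))[9:11])
E
```

```text
20.7 [-0.17, 0.218, 1.434, 0.797, 1.888, -0.394] [546.7, 164.3, 172.4] [-0.346, 0.528, 0.735, 0.249] 87.78268828787867 0.0
pre2 shift [ -1.4   5.5 -14.4] turn [ 9.   3.1 -0.1] rows 2.0 err 0.000 q [-0.2   0.29  1.45  0.92  1.92 -0.44]
pre3 shift [ -6.9  21.9 -44.4] turn [ 9.   3.1 -0.1] rows 2.0 err 0.000 q [-0.18  0.3   1.5   0.92  1.87 -0.47]
g2 shift [-16.5  49.3 -30. ] turn [0. 0. 0.] rows 2.0 err 0.000 q [-0.11  0.29  1.58  0.93  1.77 -0.48]
```

>>> jog_arm --commands '[[-1, [0, 0, 0], [4.5, 1.5, 0]], [-1, [-0.001, 0.004, -0.012], [9, 3.1, 0]], [-1, [-0.003, 0.01, -0.024], [9, 3.1, 0]], [-1, [-0.005, 0.016, -0.035], [9, 3.1, 0]], [-1, [-0.007, 0.022, -0.044], [9, 3.1, 0]], [-1, [-0.007, 0.022, -0.044], [9, 3.1, 0]], [-1, [-0.007, 0.022, -0.044], [9, 3.1, 0]], [-1, [-0.007, 0.022, -0.044], [9, 3.1, 0]]]'

```text
t: 21.37
eef_pos: [539.2, 188.7, 129.8]
ee_rot: [-0.404, 0.505, 0.706, 0.289]
force: [-0.6, -0.6, 0.1]
finger_gap: 88.1
finger_force: 0.0
```

```bash
python3 log.py
python3 - <<'E'
from p2 import *
plan(ph(108.5,-1,(518.8,249))[10:11])
E
```

```text
21.37 [-0.174, 0.301, 1.495, 0.911, 1.867, -0.468] [539.2, 188.7, 129.8] [-0.404, 0.505, 0.706, 0.289] 88.08216541454155 0.0
g2 shift [-15.9  46.9 -31.8] turn [ 0.4  0.2 -0.4] rows 2.0 err 0.000 q [-0.11  0.29  1.58  0.93  1.77 -0.48]
```

>>> jog_arm --commands '[[-1, [-0.003, 0.008, -0.005], [0.4, 0.2, -0.4]], [-1, [-0.005, 0.016, -0.011], [0.4, 0.2, -0.4]], [-1, [-0.008, 0.024, -0.016], [0.4, 0.2, -0.4]], [-1, [-0.011, 0.032, -0.022], [0.4, 0.2, -0.4]], [-1, [-0.013, 0.04, -0.027], [0.4, 0.2, -0.4]], [-1, [-0.016, 0.047, -0.032], [0.4, 0.2, -0.4]], [-1, [-0.016, 0.047, -0.032], [0.4, 0.2, -0.4]], [-1, [-0.016, 0.047, -0.032], [0.4, 0.2, -0.4]]]'

```text
t: 22.03
eef_pos: [522.4, 235.5, 95.8]
ee_rot: [-0.408, 0.507, 0.701, 0.292]
force: [-0.1, 0.6, 0.6]
finger_gap: 87.7
finger_force: 0.0
```

>>> jog_arm --commands '[[0, [0, 0, 0], [0, 0, 0]], [1, [0, 0, 0], [0, 0, 0]], [1, [0, 0, 0], [0, 0, 0]], [1, [0, 0, 0], [0, 0, 0]], [1, [0, 0, 0], [0, 0, 0]], [1, [0, 0, 0], [0, 0, 0]], [1, [0, 0, 0], [0, 0, 0]], [1, [0, 0, 0], [0, 0, 0]]]' --force 30

```text
t: 22.7
eef_pos: [523.4, 234.9, 96.5]
ee_rot: [-0.407, 0.507, 0.701, 0.292]
force: [2.2, -1.2, 1.9]
finger_gap: 66.0
finger_force: 30.0
```

```bash
python3 log.py
python3 - <<'E'
from p2 import *
plan(ph(108.5,-1,(518.8,249))[10:])
from h import *
t=viewer.read_camera("top"); s=viewer.read_camera("scene")
o=[(rect(518.8,249,18.5,66,20,z),c) for z,c in ((0,(0,0,255)),(140,(0,255,0)))]
c=[(circ(523.5,-38,28,12),(0,0,255)),(circ(523.5,-38,42,3),(0,0,255)),(circ(523.5,-38,42,0),(0,0,255))]
a=crop(t,(130,140,200,220),o); b=crop(s,(300,140,370,250),o);d=crop(t,(255,160,305,225),c);e=crop(s,(222,185,272,235),c); h=440
d=np.vstack([d,e])[:440]
cv2.imwrite("pics/g2.png",np.hstack([cv2.copyMakeBorder(i,0,h-i.shape[0],0,0,0) for i in (a,b,d)]))
cyl=lambda p:np.vstack([circ(*p,28,3),circ(*p,28,12)]); co=lambda p:np.vstack([circ(*p,42,3),circ(*p,42,0)])
for cs in ([t],[s],[t,s]): print("puck",*fit(cs,cyl,(523.5,-38)),"collar",*fit(cs,co,(523.5,-38)))
E
```

```text
22.7 [-0.108, 0.29, 1.578, 0.935, 1.771, -0.477] [523.4, 234.9, 96.5] [-0.407, 0.507, 0.701, 0.292] 66.0229818087884 29.97151404619217
g2 shift [-0.1  0.7  1.5] turn [-0.1 -0.2  0.1] rows 1.0 err 0.000 q [-0.11  0.29  1.58  0.93  1.77 -0.48]
up2 shift [ 0.  0. 50.] turn [0. 0. 0.] rows 2.0 err 0.000 q [-0.11  0.23  1.55  0.95  1.82 -0.4 ]
v2 shift [-11.6 -95.1   3. ] turn [-56.9 -19.    0. ] rows 9.0 err 0.000 q [ 0.2  -0.09  1.59  0.    1.65 -0.12]
F shift [   3.  -151.9  -54.8] turn [-28.4  -9.5   0. ] rows 5.0 err 0.000 q [ 0.23 -0.17  1.83 -0.53  1.44 -0.04]
place shift [  0.   0. -60.] turn [0. 0. 0.] rows 2.0 err 0.000 q [ 0.23 -0.12  1.89 -0.54  1.34  0.02]
away shift [-14.3  42.7  77.9] turn [0. 0. 0.] rows 3.0 err 0.000 q [ 0.32 -0.18  1.81 -0.52  1.52  0.03]
puck [522.2 -34.8] -0.39 collar [562.9 -51. ] -0.29
puck [525.9 -37.7] -0.58 collar [505.6 -38.1] -0.29
puck [524.9 -36.5] -0.89 collar [525.4 -57. ] -0.43
```

View pics/g2.png

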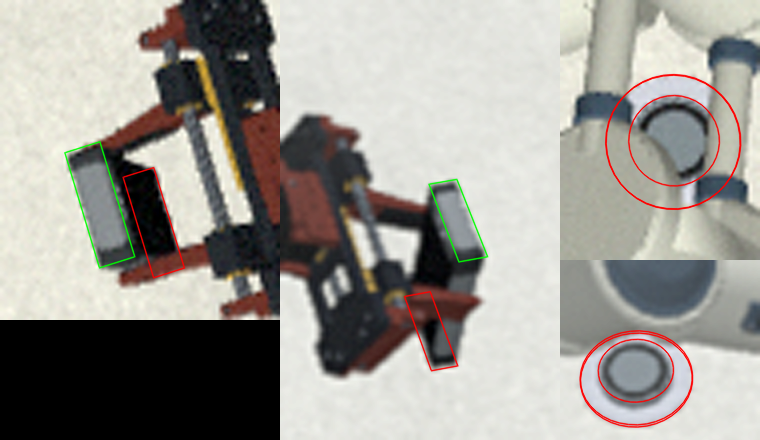

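The phone is gripped from the screen side and still upright. The charger outline at (523.5, −38) matches the puck and collar in both views: top crop (674,141), scene crop (636,372). Now lift and turn it over toward the charger.

>>> jog_arm --commands '[[1, [0, 0, 0.003], [0, 0, 0]], [1, [0, 0, 0.008], [0, 0, 0]], [1, [0, 0, 0.015], [0, 0, 0]], [1, [0, 0, 0.023], [0, 0, 0]], [1, [0, 0, 0.031], [0, 0, 0]], [1, [0, 0, 0.039], [0, 0, 0]], [1, [0, 0, 0.046], [0, 0, 0]], [1, [0, 0, 0.05], [0, 0, 0]]]'

```text
t: 23.47
eef_pos: [523.2, 235.0, 147.7]
ee_rot: [-0.407, 0.507, 0.702, 0.293]
force: [0.2, -0.1, -2.4]
finger_gap: 65.6
finger_force: 30.0
```

>>> jog_arm --commands '[[1, [0, -0.008, 0.002], [-3, -1, 0]], [1, [-0.001, -0.02, 0.004], [-8, -2.7, 0]], [1, [-0.002, -0.034, 0.006], [-13.5, -4.5, 0]], [1, [-0.002, -0.05, 0.008], [-19, -6.3, 0]], [1, [-0.003, -0.067, 0.01], [-25, -8.3, 0]], [1, [-0.004, -0.085, 0.01], [-31, -10.3, 0]], [1, [-0.005, -0.103, 0.01], [-37, -12.3, 0]], [1, [-0.005, -0.12, 0.01], [-42.7, -14.2, 0]]]'

```text
t: 24.13
eef_pos: [518.0, 114.1, 157.6]
ee_rot: [-0.105, 0.581, 0.803, 0.076]
force: [-1.2, -0.4, -4.7]
finger_gap: 66.0
finger_force: 30.0
```

>>> jog_arm --commands '[[1, [0, -0.017, 0], [-5.5, -1.8, 0]], [1, [-0.001, -0.034, 0], [-11, -3.6, 0]], [1, [-0.002, -0.052, 0], [-16.5, -5.4, 0]], [1, [-0.002, -0.07, 0], [-22, -7.3, 0]], [1, [-0.003, -0.087, 0], [-28, -9.3, 0]], [1, [-0.003, -0.104, -0.003], [-34, -11.3, 0]], [1, [-0.004, -0.118, -0.007], [-39.5, -13.1, 0]], [1, [-0.004, -0.127, -0.01], [-42.7, -14.2, 0]]]'

```text
t: 24.8
eef_pos: [512.9, -11.7, 145.5]
ee_rot: [0.209, 0.566, 0.783, -0.152]
force: [0.1, -0.0, -3.9]
finger_gap: 65.8
finger_force: 30.0
```

```bash
python3 log.py
python3 - <<'E'
from p2 import *
plan(ph(108.5,-1,(518.8,249))[13:])
E
```

```text
24.8 [0.228, -0.206, 1.774, -0.522, 1.528, -0.08] [512.9, -11.7, 145.5] [0.209, 0.566, 0.783, -0.152] 65.7988935730528 29.964019060134888
F shift [  1.7   0.2 -49.3] turn [-0.  -0.   0.3] rows 2.0 err 0.000 q [ 0.23 -0.17  1.83 -0.53  1.44 -0.04]
place shift [  0.   0. -60.] turn [0. 0. 0.] rows 2.0 err 0.000 q [ 0.23 -0.12  1.89 -0.54  1.34  0.02]
away shift [-14.3  42.7  77.9] turn [0. 0. 0.] rows 3.0 err 0.000 q [ 0.32 -0.18  1.81 -0.52  1.52  0.03]
```

>>> jog_arm --commands '[[1, [0, 0, -0.01], [0, 0, 0]], [1, [0, 0, -0.02], [0, 0, 0]], [1, [0.001, 0, -0.03], [0, 0, 0]], [1, [0.001, 0, -0.04], [0, 0, 0.3]], [1, [0.002, 0, -0.05], [0, 0, 0.3]], [1, [0.002, 0, -0.06], [0, 0, 0.3]], [1, [0.002, 0, -0.06], [0, 0, 0.3]], [1, [0.002, 0, -0.06], [0, 0, 0.3]]]'

```text
t: 25.47
eef_pos: [515.5, -12.2, 85.2]
ee_rot: [0.208, 0.564, 0.784, -0.151]
force: [0.3, -0.7, -3.0]
finger_gap: 66.0
finger_force: 30.0
```

```bash
python3 log.py
python3 - <<'E'
from p2 import *
from h import *
t=viewer.read_camera("top"); s=viewer.read_camera("scene")
plan(ph(108.5,-1,(518.8,249))[14:15])
q,p,T=state(); zc=p[2]-14.2
def box(p):
    r=np.deg2rad(p[3]) if len(p)>3 else 0
    c=np.array([[x,y,z] for x in(-70,70) for y in(-33,33) for z in(-10,10)])
    return R.from_euler("ZY",[np.deg2rad(p[2]),r]).apply(c)+[p[0],p[1],zc]
for cs in ([t],[s],[t,s]): print(*fit(cs,box,(523.5,-38,-71.5)))
print(*fit([t,s],box,(523.5,-38,-71.5,0)))
o=[(box((523.5,-38,-71.5))[[1,3,7,5]],(0,255,0)),(circ(523.5,-38,28,12),(0,0,255))]
cv2.imwrite("pics/pl.png",np.hstack([crop(t,(230,150,330,250),o),crop(s,(200,150,300,250),o)]))
E
```

```text
25.47 [0.224, -0.161, 1.843, -0.524, 1.427, -0.031] [515.5, -12.2, 85.2] [0.208, 0.564, 0.784, -0.151] 65.98416084340607 29.964915812015533
place shift [ -1.7   0.6 -50.5] turn [-0.1  0.  -0. ] rows 2.0 err 0.000 q [ 0.23 -0.12  1.89 -0.54  1.34  0.02]
[523.1 -37.6 -71.3] -0.57
[526.6 -35.9 -70.4] -0.58
[524.  -37.2 -71.2] -1.08
[526.1 -36.1 -74.1   5.3] -1.12
```

View pics/pl.png

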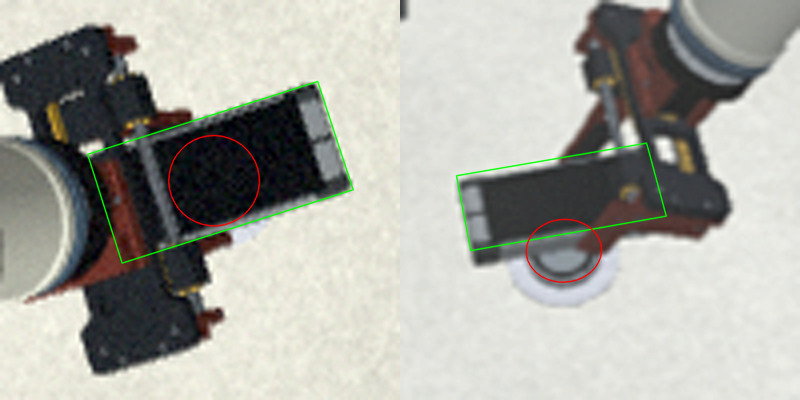

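The phone is screen up and level, centred over the charger: top crop outline matches the phone around (220,172), fitted centre (523–524, −37.5). Lowering it slowly.

>>> jog_arm --commands '[[1, [0, 0, -0.008], [0, 0, 0]], [1, [0, 0, -0.017], [0, 0, 0]], [1, [0, 0, -0.026], [0, 0, 0]], [1, [0, 0, -0.034], [0, 0, 0]], [1, [0, 0, -0.04], [0, 0, 0]], [1, [0, 0, -0.043], [0, 0, 0]], [1, [0, 0, -0.045], [0, 0, 0]], [1, [0, 0, -0.045], [0, 0, 0]]]'

```text
t: 26.23
eef_pos: [515.7, -12.1, 40.6]
ee_rot: [0.209, 0.564, 0.784, -0.151]
force: [0.9, -0.2, -3.6]
finger_gap: 65.9
finger_force: 30.0
```

>>> jog_arm --commands '[[1, [0, 0, -0.001], [0, 0, 0]], [1, [0, 0, -0.001], [0, 0, 0]], [1, [0, 0, -0.002], [0, 0, 0]], [1, [0, 0, -0.002], [0, 0, 0]], [1, [0, 0, -0.003], [0, 0, 0]], [1, [0, 0, -0.003], [0, 0, 0]], [1, [0, 0, -0.003], [0, 0, 0]], [1, [0, 0, -0.003], [0, 0, 0]]]'

```text
t: 26.9
eef_pos: [516.0, -12.0, 38.2]
ee_rot: [0.209, 0.564, 0.784, -0.15]
force: [0.0, -0.4, -3.7]
finger_gap: 65.7
finger_force: 30.0
```

```bash
python3 log.py
python3 - <<'E'
from p2 import *
plan(ph(108.5,-1,(518.8,249))[14:])
E
```

```text
26.9 [0.225, -0.116, 1.89, -0.533, 1.345, 0.018] [516.0, -12.0, 38.2] [0.209, 0.564, 0.784, -0.15] 65.74927198370516 29.964772760868073
place shift [-1.3  0.6 -2. ] turn [-0.1 -0.  -0. ] rows 1.0 err 0.000 q [ 0.23 -0.12  1.89 -0.54  1.34  0.02]
away shift [-14.3  42.7  77.9] turn [0. 0. 0.] rows 3.0 err 0.000 q [ 0.32 -0.18  1.81 -0.52  1.52  0.03]
```

>>> jog_arm --commands '[[1, [-0.001, 0, 0], [0, 0, 0]], [1, [-0.001, 0, -0.0005], [0, 0, 0]], [1, [-0.001, 0, -0.001], [0, 0, 0]], [1, [-0.001, 0, -0.001], [0, 0, 0]], [1, [-0.001, 0, -0.0015], [0, 0, 0]], [1, [-0.001, 0, -0.002], [0, 0, 0]], [1, [-0.001, 0, -0.002], [0, 0, 0]], [1, [-0.001, 0, -0.002], [0, 0, 0]]]'

```text
t: 27.57
eef_pos: [515.0, -12.0, 37.0]
ee_rot: [0.209, 0.565, 0.784, -0.15]
force: [-5.4, 2.3, 5.1]
finger_gap: 65.5
finger_force: 30.0
```

>>> jog_arm --commands '[[-1, [0, 0, 0], [0, 0, 0]], [-1, [0, 0, 0], [0, 0, 0]], [-1, [0, 0, 0], [0, 0, 0]], [-1, [0, 0, 0], [0, 0, 0]], [-1, [0, 0, 0], [0, 0, 0]], [-1, [0, 0, 0], [0, 0, 0]], [-1, [-0.001, 0.002, 0.004], [0, 0, 0]], [-1, [-0.002, 0.005, 0.01], [0, 0, 0]]]'

```text
t: 28.23
eef_pos: [512.4, -7.1, 45.8]
ee_rot: [0.209, 0.564, 0.784, -0.151]
force: [0.8, -0.6, 0.0]
finger_gap: 87.8
finger_force: 0.0
```

>>> jog_arm --commands '[[-1, [-0.002, 0.006, 0.012], [0, 0, 0]], [-1, [-0.005, 0.013, 0.026], [0, 0, 0]], [-1, [-0.008, 0.022, 0.042], [0, 0, 0]], [-1, [-0.012, 0.035, 0.065], [0, 0, 0]], [-1, [-0.015, 0.06, 0.09], [0, 0, 0]], [-1, [-0.015, 0.1, 0.11], [0, 0, 0]], [-1, [-0.015, 0.14, 0.13], [0, 0, 0]], [-1, [-0.015, 0.18, 0.14], [0, 0, 0]]]'

```text
t: 28.9
eef_pos: [498.1, 169.3, 188.3]
ee_rot: [0.21, 0.565, 0.784, -0.149]
force: [0.2, -0.2, 0.8]
finger_gap: 87.6
finger_force: 0.0
```

>>> jog_arm --commands '[[-1, [0, 0.03, 0.01], [0, 0, 0]], [-1, [0, 0.06, 0.02], [0, 0, 0]], [-1, [0, 0.09, 0.03], [0, 0, 0]], [-1, [0, 0.12, 0.03], [0, 0, 0]], [-1, [0, 0.15, 0.03], [0, 0, 0]], [-1, [0, 0.15, 0.03], [0, 0, 0]], [-1, [0, 0.15, 0.03], [0, 0, 0]], [-1, [0, 0.15, 0.03], [0, 0, 0]]]'

```text
t: 29.57
eef_pos: [497.8, 317.4, 214.9]
ee_rot: [0.209, 0.564, 0.784, -0.151]
force: [0.1, 0.0, -0.2]
finger_gap: 88.0
finger_force: 0.0
```

```bash
python3 log.py
python3 - <<'E'
from h import *
t=viewer.read_camera("top"); s=viewer.read_camera("scene")
f=lambda p:np.vstack([rect(*p,140,66,z) for z in (12,32)])
for cs in ([t],[s],[t,s]): print(*fit(cs,f,(523.5,-38,-71.5)))
o=[(rect(523.5,-38,-71.5,140,66,32),(0,255,0)),(circ(523.5,-38,28,12),(0,0,255)),(rect(476.6,-296.1,.1,140,70,85),(0,255,0))]
a=crop(t,(230,70,430,260),o,2); b=crop(s,(120,120,320,320),o,2)
h=400; cv2.imwrite("pics/fin.png",np.hstack([cv2.copyMakeBorder(i,0,h-i.shape[0],0,0,0) for i in (a,b)]))
E
```

```text
29.57 [0.759, 0.22, 1.222, -0.497, 1.896, 0.321] [497.8, 317.4, 214.9] [0.209, 0.564, 0.784, -0.151] 88.04781621530609 0.0
[522.7 -37.4 -71. ] -0.79
[525.  -37.1 -71.4] -0.72
[523.5 -37.3 -71. ] -1.48
```

View pics/fin.png

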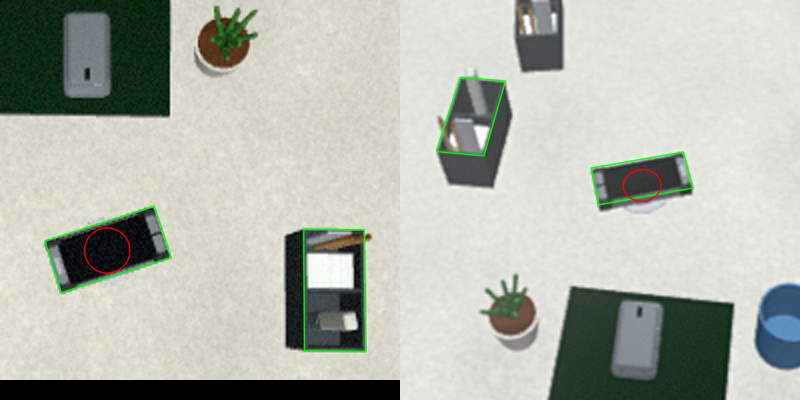

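The phone lies screen up at (523, −37.3), within 1–2 mm of the charger's centre (top crop (107,250)). The highlighter is upright in the well, and the organiser and bystanders are unmoved. Handing in.

```bash
python3 -c "
from rig import order
print(order.finish_job())"
```

```text
the job is handed in; nothing more can be done
None
```

The job is handed in at about 30 s of the 72 s allowed: the phone lies screen up on the charger, within about 2 mm of its centre by camera measurement. The highlighter stands upright in the empty well of the organiser farthest from the base, and the organiser, mug, succulent and mouse look undisturbed in the pictures. The hand-in call returned no verdict.

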